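# Lock two tabbed cell strips into a sloping seed-tray stand

### The job

Load both grey cell strips into the white sloping stand with the green inserts, one in each pocket, all the same way round: yellow tab up the slope under the lip and against the red spring buffer, plain end down behind the tail stop, lying flat on the pocket floor so that the spring holds them. Either strip may go in either pocket. Leave the terracotta pot, the onion and the trowel where they are.

Things in the scene. Friction and masses are not known exactly. Their poses are not given: they have to be found in the camera images.
- strip_a_center (a point): Loose grey three-cell strip, open on top, right way up on the table at any yaw, 0.09-0.18 kg. Box 140 (x) x 48 (y) x 44 mm high; a yellow tab 28 mm long, 36 wide, 8 thick sticks out at its +x end, undersides flush. Point: centre of the box without the tab, 22 mm above the underside, 98 mm from the tab's tip. x to the tab, z up. Total length 168 mm.
- strip_b_center (a point): The other strip, identical: point at the centre of its box, 22 mm above the underside, x towards the yellow tab, z up. Walls 3 mm. Pinch a strip across its 48 mm width near the middle, fingertips at least 10 mm above its underside so that they clear the pocket's ribs.
- pocket_left (a point): Left pocket (seen from the robot). Point on the white floor; a seated strip's box centre is 22 mm above it along z. x up the slope, y left, z square to the floor. Tail stop face (16 mm high) at x = -70 mm + d; lip from x = 84 mm + d to the back, underside 19 mm up, 4 mm thick; free buffer face at x = 94 mm + d. d: where the green insert is clamped, -14 to +14 mm, not given: find it by feel or sight.
- pocket_right (a point): Right pocket, same shape and axes, 110 mm to the right, its insert's d its own. Ribs 8 mm high, 54 mm apart. From tail stop to lip, 154 mm, is shorter than a strip: put the tab under the lip, plain end raised 12 degrees off the floor, feel the buffer, push it 5 to 9 mm on, then lay the plain end down behind the tail stop. d does not change under hand forces.
- stand: Fixed white stand with two green pocket inserts, aluminium feet, 250 mm wide, turned up to 15 degrees about the vertical. Its floor plate, 228 mm long, rises away from the robot at 30 degrees (0.52 rad) to the horizontal; top of the lip about 140 mm above the table. Origin: on the table under the middle of the two pockets, whose floor is 62 mm up there; x ahead, z up.
- buffer_left (a joint): Travel of the red spring buffer (44 mm wide) in the left pocket, m: 0 free, grows to 0.010 (end stop) as a tab pushes it up the slope; 3 N to start, 5.5 N at the end. A red marker on it shows above the lip. A strip needs just over 0.004 to pass the tail stop, and locked in it holds the buffer at about 0.004.
- buffer_right (a joint): Travel of the red spring buffer (44 mm wide) in the right pocket, m: 0 free, grows to 0.010 (end stop) as a tab pushes it up the slope; 3 N to start, 5.5 N at the end. A red marker on it shows above the lip. A strip needs just over 0.004 to pass the tail stop, and locked in it holds the buffer at about 0.004.
- pot: Terracotta pot, loose, 96 mm across the rim, 85 mm high, standing; origin at the centre of its underside. To be left alone.
- onion: Brown onion, loose, 76 mm across, 85 mm high with its neck; origin at the centre of its underside. To be left alone.
- trowel: Hand trowel lying flat, 240 mm long, 52 mm wide blade, 26 mm thick wooden handle; origin on the table under the front end of the wooden handle, x towards the blade's tip (130 mm away). To be left alone.

How it is judged:
At the end, for the whole second after the job is handed in: One strip in each pocket: box centre within 19 mm along (the insert's setting decides) and 5 mm across the pocket's point and 18 to 25.5 mm above its floor, floor to floor within 0.06 rad, along the pocket within 0.08 rad, and each buffer held 1.5 to 7 mm back by the tab (value of joint buffer_left between 0.0015 and 0.007 m and value of joint buffer_right between 0.0015 and 0.007 m and ((x of strip_a_center in the frame of pocket_left between -0.019 and 0.019 m and y of strip_a_center in the frame of pocket_left between -0.005 and 0.005 m and z of strip_a_center in the frame of pocket_left between 0.018 and 0.0255 m and angle between the z axis of strip_a_center and the z axis of pocket_left, either way round below 0.06 rad and angle between the x axis of strip_a_center and the x axis of pocket_left, either way round below 0.08 rad and x of strip_b_center in the frame of pocket_right between -0.019 and 0.019 m and y of strip_b_center in the frame of pocket_right between -0.005 and 0.005 m and z of strip_b_center in the frame of pocket_right between 0.018 and 0.0255 m and angle between the z axis of strip_b_center and the z axis of pocket_right, either way round below 0.06 rad and angle between the x axis of strip_b_center and the x axis of pocket_right, either way round below 0.08 rad) or (x of strip_a_center in the frame of pocket_right between -0.019 and 0.019 m and y of strip_a_center in the frame of pocket_right between -0.005 and 0.005 m and z of strip_a_center in the frame of pocket_right between 0.018 and 0.0255 m and angle between the z axis of strip_a_center and the z axis of pocket_right, either way round below 0.06 rad and angle between the x axis of strip_a_center and the x axis of pocket_right, either way round below 0.08 rad and x of strip_b_center in the frame of pocket_left between -0.019 and 0.019 m and y of strip_b_center in the frame of pocket_left between -0.005 and 0.005 m and z of strip_b_center in the frame of pocket_left between 0.018 and 0.0255 m and angle between the z axis of strip_b_center and the z axis of pocket_left, either way round below 0.06 rad and angle between the x axis of strip_b_center and the x axis of pocket_left, either way round below 0.08 rad))); the robot touches nothing.
It fails at once if the pot is moved more than 20 mm (distance of pot from where it was at the start of the episode above 0.02 m).
It fails at once if the onion is moved more than 20 mm (distance of onion from where it was at the start of the episode above 0.02 m).
It fails at once if the trowel is moved more than 20 mm (distance of trowel from where it was at the start of the episode above 0.02 m).
It also fails if it takes over 70 s, if anything falls off the work surface, if the arm or the gripper's body presses on something with over 40 N, if the wrist force passes 120 N, or if a joint passes its speed limit or range.

### The arm

A 7-joint arm with a two-finger parallel gripper is mounted at the origin on the work surface. World frame = base frame: x ahead of the robot, y to its left, z up, the work surface at z = 0. Lengths are in m, angles in rad, forces in N, time in s.
With the tool pointing down it reaches from about 0.4 to 0.875 m from the base axis. Payload 6.5 kg.
Tool frame: the origin (TCP) lies on the centre line of the jaws, within the pads' length; the fingertips stand 19 mm ahead of it and the grasp point (between the pads) is the TCP (arm.nose_length is the distance from the TCP to the fingertips, in m); z points along the fingers, y is the direction in which the jaws open and shut (so a half turn about z gives the same grasp; the last joint's range is limited). The gripper opens to 88 mm and grips with 3 to 60 N. Pads are 18 mm wide; open, the fingers measure 123 mm over their backs; the gripper's body (75 mm by 187 mm) begins 45 mm behind the grasp point.
Start: joints at [1.228, 0.536, -0.004, 1.538, 0.003, 1.067, -0.071], TCP at [0.178, -0.625, 0.258] pointing down, gripper open.
Joint ranges: [-2.7, 2.7], [-0.37, 2.16], [-1.27, 1.26], [0.24, 2.4], [-1.31, 4.45], [0.19, 1.91], [-2.76, 2.76]. Speed limits (rad/s): [2.39, 2.39, 3.14, 3.14, 3.14, 3.14, 3.14].

### API

Orientations are given as a rotation vector (axis times angle).
In Python, from workcell import arm gives the robot as it stands. The module is installed in compiled form; this text tells all that it offers.
- The arm moves only by the tool send_rows, never from a script. Its argument "motion" is a list of rows, each an object of numbers: "tx", "ty", "tz": the shift along the tool's x, y, z in cm; "wx", "wy", "wz": the turn, a rotation vector about the tool's x, y, z in degrees; "jaw": the closure, from 0 (fully open) to 1 (shut). In form: [{"tx": .., "ty": .., "tz": .., "wx": .., "wy": .., "wz": .., "jaw": ..}, ...]. A call has 1 to 10 rows; each row is the pose to reach, as a shift and turn from the pose measured when the call began, along the tool's axes at that moment; what a row does not reach only later rows make up. A row lasts 1/12 s, in which the tool goes at most 41.7 mm and 7.16 degrees, less where a joint would pass 70% of its speed; a pose out of reach is approached as far as the arm can. A call with a gripper value outside its range is refused whole. The fingers move at their own pace and stop on an object; "squeeze" is the grip in N (left out, the last holds). Time passes only in rows, so rows that repeat a pose let the fingers close. It gives the time, the measured TCP pose, the force and the opening at its end, in the units of the state.
- arm.get_state(): the state, without advancing time (a new reading comes with each control period).
- arm.capture(name): name is "side" or "top" or "wrist"; returns a dict with "img" (384x512x3 uint8, red, green, blue), "depth" (384x512 float32, m along the optical axis (not along the pixel's ray), 0 where there is no reading), "intrinsics" (3x3 intrinsics, pixels), "D" ([k1, k2, p1, p2, k3] as OpenCV has them; the pictures are not rectified), "rvec" (rotation vector, rad) and "tvec" (3), from world to camera coordinates, as OpenCV has them; the wrist camera has in their place "hand_eye" (4x4, takes a point from camera to tool coordinates, whose origin is the TCP and whose axes are the flange's). Camera axes: x right, y down, z forward; pixel columns grow to the right and rows downward; lengths in m; the calibration is good to about 2 mm. A picture is of the moment at which its call begins: read the wrist's pose just before it.
- arm.close_job(): hands the job in, once; it reports no verdict.
The state is a dict: "time_s": time; "joint_pos": joint angles; "joint_vel": joint speeds; "effort": joint torques, N m; "ee_pos": TCP position; "tool_rot": TCP orientation; "wrist_force": force on the tool from outside, world axes, zero at the start; "wrist_torque": the same for the moment, N m; "grip_width": finger opening in m.
Only numpy, scipy, OpenCV 4.12 (cv2) and the standard library are available. Lean on these libraries where they do the work, as an engineer would, in place of code of your own. Each camera call takes 0.05 s, during which the arm holds its last target.

## Working session

There is one attempt and no reset: what is moved stays moved. The work goes in short steps, Python scripts to look and compute and a tool call to move; the robot and the scene stay as the last step left them, time stands still between calls to the robot, and variables do not carry over. Pictures are saved under pics/ and viewed, and the job is handed in when it is done.

Besides the shell and the picture viewer there is one more tool, called after "Request:" as name(argument=value, ...) on one line, values as JSON. send_rows: Moves the arm, as the interface text tells. Its arguments: {"type":"object","properties":{"motion":{"type":"array","items":{"type":"object","properties":{"tx":{"type":"number"},"ty":{"type":"number"},"tz":{"type":"number"},"wx":{"type":"number"},"wy":{"type":"number"},"wz":{"type":"number"},"jaw":{"type":"number"}}}},"squeeze":{"type":"number"}},"required":["motion"]}

```bash
mkdir -p pics; python3 - <<'E'
from workcell import arm
import cv2
s=arm.get_state()
for k,v in s.items(): print(k,v)
for n in ["side","top","wrist"]:
    c=arm.capture(n)
    cv2.imwrite(f"pics/{n}0.png",cv2.cvtColor(c["img"],cv2.COLOR_RGB2BGR))
    import pickle; pickle.dump(c,open(f"{n}0.pkl","wb"))
    print(n,c["intrinsics"].tolist(),c["D"],c.get("rvec"),c.get("tvec"),c.get("hand_eye"), (c["depth"]>0).mean())
E
```

```text
time_s 0.0
joint_pos [ 1.22778081  0.53716606 -0.0044564   1.53885208  0.00264081  1.06730538
 -0.07118897]
joint_vel [ 0.00056474  0.00040953 -0.00070069 -0.00128314 -0.00011458 -0.00143477
  0.00028361]
effort [ 2.63220518e-04 -5.70971811e+01  9.89956856e-01 -2.51595783e+01
 -5.64592006e-02  1.78459048e-02  1.75004902e-04]
ee_pos [ 0.17746877 -0.62470309  0.25684717]
tool_rot [-3.10985891e+00 -4.33385278e-01  6.10560340e-04]
wrist_force [-0.20456432 -0.20030628  0.03004177]
wrist_torque [-0.0331772   0.02388909  0.02907934]
grip_width 0.08820232516744464
side [[498.6607393594315, 0.0, 255.8667976801335], [0.0, 498.6607393594315, 194.3191709372765], [0.0, 0.0, 1.0]] [-0.11757799  0.          0.          0.          0.        ] [ 0.82786235 -2.5341999   1.09078463] [0.50821502 0.29333273 1.27460133] None 0.9957224527994791
top [[495.0327826590827, 0.0, 260.04034743375325], [0.0, 495.0327826590827, 183.00712689581928], [0.0, 0.0, 1.0]] [-0.03310162  0.          0.          0.          0.        ] [ 2.18725896 -2.17941879  0.10607433] [0.0164519  0.6074299  1.63722187] None 0.9960378011067709
wrist [[309.71929246259015, 0.0, 253.53878244989085], [0.0, 309.71929246259015, 190.04056825233627], [0.0, 0.0, 1.0]] [-0.02711412  0.          0.          0.          0.        ] None None [[ 6.63932640e-04 -9.55113762e-01 -2.96238521e-01  7.70461016e-02]
 [ 9.99999776e-01  6.09393472e-04  2.76440753e-04 -1.20354454e-04]
 [-8.35065469e-05 -2.96238638e-01  9.55113953e-01 -1.28357067e-01]
 [ 0.00000000e+00  0.00000000e+00  0.00000000e+00  1.00000000e+00]] 0.9960835774739584
```

View pics/top0.png

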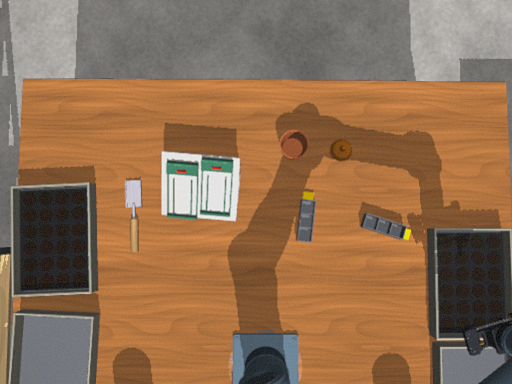

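View pics/side0.png

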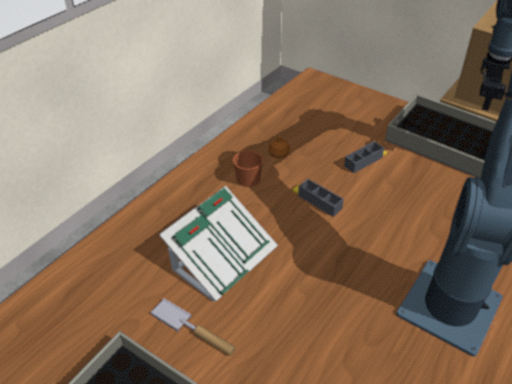

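View pics/wrist0.png

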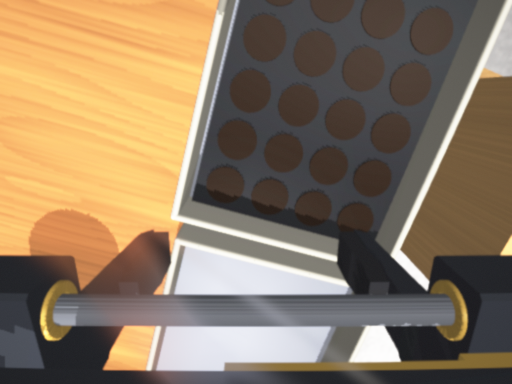

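```bash
cat > h.py <<'E'
import numpy as np, cv2, pickle
from scipy.spatial.transform import Rotation as R
def T_of(c,state=None):
    if c.get("rvec") is not None:
        Rm=cv2.Rodrigues(np.array(c["rvec"],float))[0]; t=np.array(c["tvec"],float).reshape(3)
        return Rm.T, -Rm.T@t
    H=np.array(c["hand_eye"]); Rt=R.from_rotvec(state["tool_rot"]).as_matrix()
    return Rt@H[:3,:3], Rt@H[:3,3]+np.array(state["ee_pos"])
def rays(c,uv,state=None):
    n=cv2.undistortPoints(np.array(uv,np.float64).reshape(-1,1,2),c["intrinsics"],c["D"]).reshape(-1,2)
    d=np.c_[n,np.ones(len(n))]; Rm,o=T_of(c,state)
    return o, d@Rm.T
def cloud(c,state=None):
    h,w=c["depth"].shape; v,u=np.mgrid[:h,:w]
    o,d=rays(c,np.c_[u.ravel(),v.ravel()],state)
    P=o+d*c["depth"].ravel()[:,None]
    return P.reshape(h,w,3)
def onplane(c,uv,p0,n,state=None):
    o,d=rays(c,uv,state); n=np.array(n,float)
    s=((np.array(p0)-o)@n)/(d@n); return o+d*s[:,None]
E
python3 - <<'E'
from h import *
c=pickle.load(open("top0.pkl","rb")); P=cloud(c); hsv=cv2.cvtColor(c["img"],cv2.COLOR_RGB2HSV)
Z=P[...,2]
print("table z",np.median(Z[280:320,150:220]))
big=cv2.resize(c["img"][130:260,140:440],None,fx=2.6,fy=2.6,interpolation=cv2.INTER_CUBIC)
cv2.imwrite("pics/topcrop.png",cv2.cvtColor(big,cv2.COLOR_RGB2BGR))
yel=cv2.inRange(hsv,(22,150,120),(35,255,255)); 
n,l,st,ce=cv2.connectedComponentsWithStats(yel)
for i in range(1,n):
    if st[i,4]>20: print("yel",st[i],ce[i],onplane(c,[ce[i]],[0,0,.008],[0,0,1]))
for nm,(u0,u1,v0,v1) in dict(s1=(290,322,188,248),s2=(355,415,205,245)).items():
    reg=np.zeros(Z.shape,bool); reg[v0:v1,u0:u1]=1
    m=reg&(Z>0.030)&(Z<.06)
    pts=P[m]; print(nm,m.sum(),np.percentile(pts[:,2],[5,50,95]))
    r=cv2.minAreaRect(pts[:,:2].astype(np.float32)*1000); print(r)
E
```

```text
table z 0.0004605864234069612
yel [302 191  12   9  82] [307.92682927 195.02439024] [[ 0.56862918 -0.14422067  0.008     ]]
yel [404 229   7  11  58] [406.94827586 234.0862069 ] [[ 0.43720253 -0.47999527  0.008     ]]
s1 156 [0.03332191 0.04200263 0.04904558]
((483.7296447753906, -135.7270050048828), (49.19483947753906, 137.90911865234375), 83.82315063476562)
s2 191 [0.03168352 0.04067052 0.04911912]
((465.6758117675781, -394.34161376953125), (144.39874267578125, 48.464317321777344), 72.40852355957031)
```

View pics/topcrop.png

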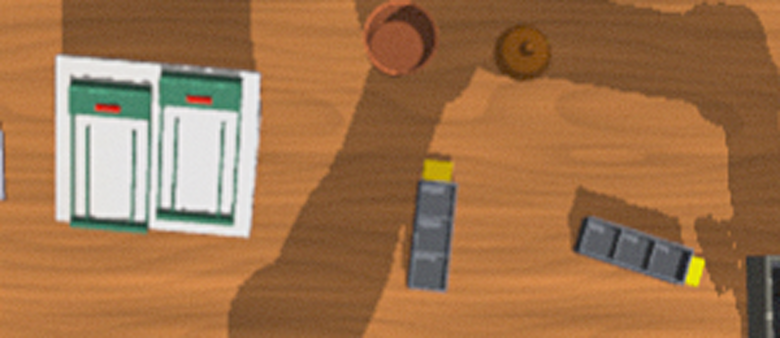

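```bash
python3 - <<'E'
from h import *
for nm,box in (("top",(155,245,145,225)),("side",(155,280,180,305))):
    c=pickle.load(open(nm+"0.pkl","rb")); P=cloud(c); hsv=cv2.cvtColor(c["img"],cv2.COLOR_RGB2HSV)
    reg=np.zeros(P.shape[:2],bool); u0,u1,v0,v1=box; reg[v0:v1,u0:u1]=1
    white=reg&(hsv[...,1]<40)&(hsv[...,2]>170); 
    pts=P[white]; 
    m=np.ones(len(pts),bool)
    for _ in range(8):
        c0=pts[m].mean(0); n=np.linalg.svd(pts[m]-c0,full_matrices=False)[2][2]; n*=np.sign(n[2]); m=np.abs((pts-c0)@n)<0.006
    print(nm,white.sum(),m.sum(),c0,n,"tilt",np.degrees(np.arccos(n[2])),"yaw",np.degrees(np.arctan2(-n[1],-n[0])))
    red=reg&((hsv[...,0]<6)|(hsv[...,0]>174))&(hsv[...,1]>150)&(hsv[...,2]>100)
    k,l,st,ce=cv2.connectedComponentsWithStats(red.astype(np.uint8))
    for i in range(1,k):
        if st[i,4]>6: print("red",ce[i],np.median(P[l==i],0))
E
```

```text
top 3336 2749 [0.57565484 0.21445208 0.06588772] [-0.53004364  0.05125971  0.84641963] tilt 32.17564244555087 yaw -5.523809226353172
red [216.45454545 167.77272727] [0.64422003 0.15492553 0.14203425]
red [180.72 171.08] [0.63496887 0.27043512 0.13118213]
side 4355 4146 [0.58311218 0.22672396 0.0675954 ] [-0.49403248  0.03498884  0.86873914] tilt 29.687551957483166 yaw -4.05109173054728
red [217.57894737 201.36842105] [0.64429399 0.1562874  0.14226058]
red [193.61904762 229.71428571] [0.6348129  0.26893013 0.13137748]
```

```bash
cat >> h.py <<'E'
def Rdown(yaw,pitch=0):
    """tool with x_t horizontal yaw (deg), z down, then tilted so that strip frame (x_s=-x_t) rises by pitch deg"""
    y=np.radians(yaw); p=np.radians(pitch)
    xs=-np.array([np.cos(y),np.sin(y),0]); z=np.array([0,0,1.])
    xr=np.cos(p)*xs+np.sin(p)*z; zr=-np.sin(p)*xs+np.cos(p)*z
    xt=-xr; zt=-zr; return np.c_[xt,np.cross(zt,xt),zt]
def delta(s,pos,Rg):
    Rt=R.from_rotvec(s["tool_rot"]).as_matrix()
    t=Rt.T@(np.array(pos)-np.array(s["ee_pos"]))*100; w=np.degrees(R.from_matrix(Rt.T@Rg).as_rotvec())
    print("t cm",t.round(2),"w deg",w.round(2)); return t,w
E
cat > go.py <<'E'
import sys; from h import *; from workcell import arm
a=[float(x) for x in sys.argv[1:]]  # x y z yaw pitch
s=arm.get_state(); print(round(s["time_s"],2),s["ee_pos"].round(4),"q",s["joint_pos"].round(2),"F",s["wrist_force"].round(1),"w",round(s["grip_width"],4))
delta(s,a[:3],Rdown(a[3],a[4] if len(a)>4 else 0))
E
python3 go.py .587 .213 .28 175
```

```text
0.15 [ 0.1775 -0.6248  0.2571] q [ 1.23  0.54 -0.    1.54  0.    1.07 -0.07] F [ 0.3  1.  -0.4] w 0.0881
t cm [ 62.29 -69.4   -2.21] w deg [-3.0000e-02 -1.0000e-01 -1.5913e+02]
```

Request:
send_rows(motion=[{"tx":15,"ty":-17,"tz":-0.5,"wz":-40,"jaw":0},{"tx":15,"ty":-17,"tz":-0.5,"wz":-40},{"tx":15,"ty":-17,"tz":-0.5,"wz":-40},{"tx":15,"ty":-17,"tz":-0.5,"wz":-40},{"tx":15,"ty":-17,"tz":-0.5,"wz":-40},{"tx":31,"ty":-35,"tz":-1,"wz":-80},{"tx":31,"ty":-35,"tz":-1,"wz":-80},{"tx":31,"ty":-35,"tz":-1,"wz":-80},{"tx":31,"ty":-35,"tz":-1,"wz":-80},{"tx":31,"ty":-35,"tz":-1,"wz":-80}])

```text
invalid input
```

```bash
python3 go.py .587 .213 .28 175
```

```text
0.15 [ 0.1775 -0.6248  0.2571] q [ 1.23  0.54 -0.    1.54  0.    1.07 -0.07] F [ 0.3  1.  -0.4] w 0.0881
t cm [ 62.29 -69.4   -2.21] w deg [-3.0000e-02 -1.0000e-01 -1.5913e+02]
```

Request:
send_rows(motion=[{"tx":15,"ty":-17,"tz":-0.5,"wx":0,"wy":0,"wz":-40,"jaw":0},{"tx":15,"ty":-17,"tz":-0.5,"wx":0,"wy":0,"wz":-40,"jaw":0},{"tx":15,"ty":-17,"tz":-0.5,"wx":0,"wy":0,"wz":-40,"jaw":0},{"tx":15,"ty":-17,"tz":-0.5,"wx":0,"wy":0,"wz":-40,"jaw":0},{"tx":15,"ty":-17,"tz":-0.5,"wx":0,"wy":0,"wz":-40,"jaw":0},{"tx":31,"ty":-35,"tz":-1,"wx":0,"wy":0,"wz":-80,"jaw":0},{"tx":31,"ty":-35,"tz":-1,"wx":0,"wy":0,"wz":-80,"jaw":0},{"tx":31,"ty":-35,"tz":-1,"wx":0,"wy":0,"wz":-80,"jaw":0},{"tx":31,"ty":-35,"tz":-1,"wx":0,"wy":0,"wz":-80,"jaw":0},{"tx":31,"ty":-35,"tz":-1,"wx":0,"wy":0,"wz":-80,"jaw":0}], squeeze=15)

```text
time_s: 0.98
ee_pos: [0.358, -0.2477, 0.2665]
tool_rot: [-2.263, -2.178, -0.0]
wrist_force: [0.9, -0.9, -0.4]
grip_width: 0.0882
```

```bash
python3 go.py .587 .213 .28 175
```

```text
0.98 [ 0.358  -0.2477  0.2665] q [ 0.9   0.19 -0.44  2.05  0.1   0.93  0.37] F [ 0.9 -0.9 -0.4] w 0.0882
t cm [46.91 21.13 -1.33] w deg [ 1.000e-02 -5.000e-02 -8.718e+01]
```

Request:
send_rows(motion=[{"tx":24,"ty":10.5,"tz":-0.6,"wx":0,"wy":0,"wz":-45,"jaw":0},{"tx":24,"ty":10.5,"tz":-0.6,"wx":0,"wy":0,"wz":-45,"jaw":0},{"tx":24,"ty":10.5,"tz":-0.6,"wx":0,"wy":0,"wz":-45,"jaw":0},{"tx":24,"ty":10.5,"tz":-0.6,"wx":0,"wy":0,"wz":-45,"jaw":0},{"tx":24,"ty":10.5,"tz":-0.6,"wx":0,"wy":0,"wz":-45,"jaw":0},{"tx":24,"ty":10.5,"tz":-0.6,"wx":0,"wy":0,"wz":-45,"jaw":0},{"tx":46.9,"ty":21.1,"tz":-1.3,"wx":0,"wy":0,"wz":-87.2,"jaw":0},{"tx":46.9,"ty":21.1,"tz":-1.3,"wx":0,"wy":0,"wz":-87.2,"jaw":0},{"tx":46.9,"ty":21.1,"tz":-1.3,"wx":0,"wy":0,"wz":-87.2,"jaw":0},{"tx":46.9,"ty":21.1,"tz":-1.3,"wx":0,"wy":0,"wz":-87.2,"jaw":0}])

```text
time_s: 1.82
ee_pos: [0.5421, 0.1257, 0.2768]
tool_rot: [-0.561, -3.09, -0.0]
wrist_force: [0.2, -0.5, -0.2]
grip_width: 0.0883
```

```bash
python3 go.py .587 .213 .28 175
```

```text
1.82 [0.5421 0.1257 0.2768] q [ 0.3   0.48 -0.81  1.73  0.38  1.1   0.58] F [ 0.2 -0.5 -0.2] w 0.0883
t cm [-1.13  9.75 -0.32] w deg [ 1.000e-02 -4.000e-02 -1.558e+01]
```

Request:
send_rows(motion=[{"tx":-1.1,"ty":9.8,"tz":-0.3,"wx":0,"wy":0,"wz":-15.6,"jaw":0},{"tx":-1.1,"ty":9.8,"tz":-0.3,"wx":0,"wy":0,"wz":-15.6,"jaw":0},{"tx":-1.1,"ty":9.8,"tz":-0.3,"wx":0,"wy":0,"wz":-15.6,"jaw":0},{"tx":-1.1,"ty":9.8,"tz":-0.3,"wx":0,"wy":0,"wz":-15.6,"jaw":0},{"tx":-1.1,"ty":9.8,"tz":-0.3,"wx":0,"wy":0,"wz":-15.6,"jaw":0}])

```text
time_s: 2.23
ee_pos: [0.5865, 0.2143, 0.2791]
tool_rot: [-0.135, -3.137, -0.001]
wrist_force: [-0.7, 0.1, 0.2]
grip_width: 0.0882
```

```bash
python3 - <<'E'
from workcell import arm
import cv2,pickle
s=arm.get_state(); c=arm.capture("wrist"); pickle.dump((s,c),open("w1.pkl","wb"))
print(s["time_s"],s["ee_pos"],s["joint_pos"].round(2))
cv2.imwrite("pics/w1.png",cv2.cvtColor(c["img"],cv2.COLOR_RGB2BGR))
E
```

```text
2.2333 [0.58654491 0.21429912 0.27913442] [ 0.14  0.61 -0.83  1.55  0.47  1.19  0.7 ]
```

View pics/w1.png

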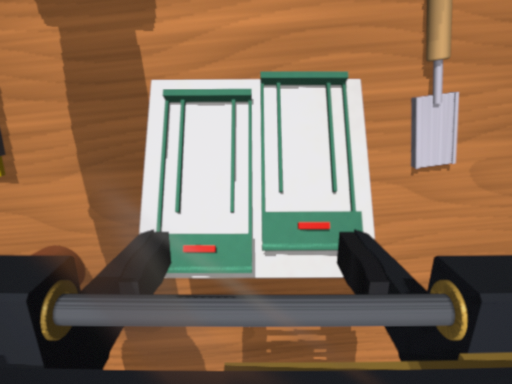

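```bash
python3 - <<'E'
from h import *
s,c=pickle.load(open("w1.pkl","rb")); P=cloud(c,s); hsv=cv2.cvtColor(c["img"],cv2.COLOR_RGB2HSV)
reg=np.zeros(P.shape[:2],bool); reg[70:232,140:380]=1
white=reg&(hsv[...,1]<40)&(hsv[...,2]>170)
white=cv2.erode(white.astype(np.uint8),np.ones((3,3)))>0
pts=P[white]; m=np.ones(len(pts),bool)
for _ in range(8):
    c0=pts[m].mean(0); n=np.linalg.svd(pts[m]-c0,full_matrices=False)[2][2]; n*=np.sign(n[2]); m=np.abs((pts-c0)@n)<0.004
print(m.sum(),len(m),c0,n,"tilt",np.degrees(np.arccos(n[2])),"yaw",np.degrees(np.arctan2(-n[1],-n[0])))
# yaw by rib lines & edges in-plane
x=np.array([0,0,1.])-n*n[2]; x/=np.linalg.norm(x); y=np.cross(n,x)
pickle.dump((c0,n,x,y),open("plane.pkl","wb"))
g=(hsv[...,0]>60)&(hsv[...,0]<95)&(hsv[...,1]>90)
# white+green mask outer contour
allm=((white|g)&reg) 
for v in (95,110,130,150,170,190,205):
    row=((hsv[v,:,1]<60)&(hsv[v,:,2]>150))|g[v]
    us=np.where(row)[0]; us=us[(us>120)&(us<400)]
    Q=onplane(c,[[us.min()-.5,v],[us.max()+.5,v]],c0,n,s)-c0
    print(v,us.min(),us.max(),(Q@x*1000).round(1),(Q@y*1000).round(1))
big=cv2.resize(c["img"][60:285,135:385],None,fx=3,fy=2.6,interpolation=cv2.INTER_CUBIC)
cv2.imwrite("pics/w1crop.png",cv2.cvtColor(big,cv2.COLOR_RGB2BGR))
E
```

```text
22618 22745 [0.57674288 0.21542671 0.06628936] [-0.4958105   0.04045694  0.86748786] tilt 29.831987850917898 yaw -4.664862047630774
95 150 361 [-77.  -75.8] [-122.2  127.4]
110 148 363 [-57.7 -56.6] [-123.1  128.1]
130 147 365 [-32.7 -31.6] [-122.4  128.2]
150 145 366 [-8.5 -7.5] [-122.8  127.3]
170 144 368 [14.9 16. ] [-122.2  127.5]
190 142 370 [37.7 38.7] [-122.7  127.8]
205 141 371 [54.3 55.3] [-122.5  127.4]
```

View pics/w1crop.png

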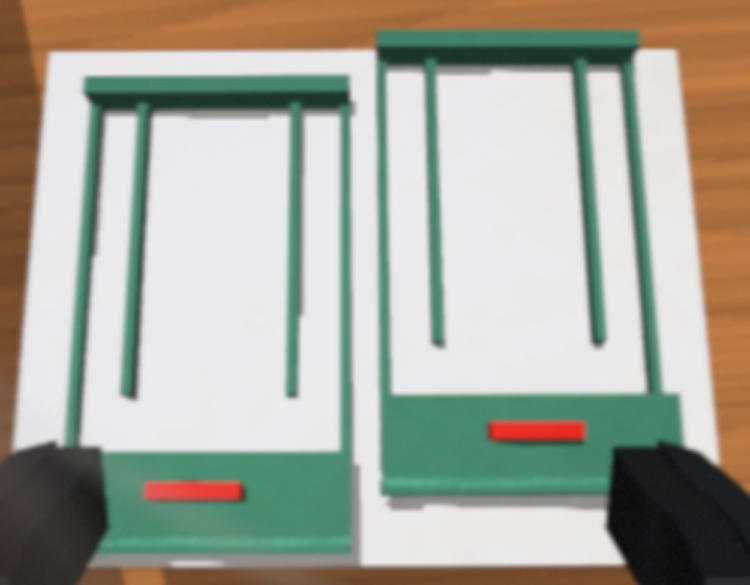

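```bash
python3 - <<'E'
from h import *
s,c=pickle.load(open("w1.pkl","rb")); c0,n,x,y=pickle.load(open("plane.pkl","rb"))
hsv=cv2.cvtColor(c["img"],cv2.COLOR_RGB2HSV).astype(int)
S=hsv[...,1].astype(float)
def cross(u,v0,v1):
    col=S[v0:v1,u]; th=75; r=[]
    for i in range(len(col)-1):
        a,b=col[i]-th,col[i+1]-th
        if a*b<0: r.append(v0+i+a/(a-b))
    return r
def rep(u,v,h,nm):
    Q=onplane(c,[[u,v]],c0+h*n,n,s)[0]-c0; print(nm,u,round(v,1),"x",round(Q@x*1000,1),"y",round(Q@y*1000,1))
for nm,us in (("R",(200,210,220)),("L",(295,305,315))):
    for u in us:
        r=cross(u,65,285); print(nm,u,[round(float(k),1) for k in r])
# plate edges
for u in (260-4,): print(u,S[70:90,u],S[268:285,u])
for u in (155,157,354,357): print(u,[round(k,1) for k in cross(u,70,100)])
for u in (300,320,255,256,257): print(u,[round(k,1) for k in cross(u,240,290)])
E
```

```text
R 200 [78.8, 89.4, 100.5, 234.0, 243.6, 244.3, 252.7, 253.4, 272.2, 278.3]
R 210 [78.7, 89.4, 100.4, 234.0, 243.6, 244.3, 272.0, 278.2]
R 220 [78.7, 89.3, 100.4, 271.9, 278.2]
L 295 [70.9, 71.2, 83.7, 212.0, 249.5, 277.8]
L 305 [70.9, 71.2, 83.7, 211.9, 220.6, 221.2, 249.4, 277.8]
L 315 [71.0, 71.2, 83.6, 211.8, 220.6, 221.2, 249.4, 277.7]
256 [163. 162. 164. 164. 160. 160. 162. 154. 106.  37.   3.   3.   2.   2.
   2.   2.   1.   1.   1.   1.] [  0.   1.   1.   1.   1.   1.   1.   1.   1.  20.  74. 145. 159. 162.
 159. 159. 157.]
155 [np.float64(79.0)]
157 [np.float64(79.1)]
354 [np.float64(78.3)]
357 [np.float64(78.3)]
300 [np.float64(249.5), np.float64(277.8)]
320 [np.float64(249.4), np.float64(277.6)]
255 [np.float64(277.8)]
256 [np.float64(278.0)]
257 [np.float64(278.0)]
```

```bash
python3 - <<'E'
from h import *
s,c=pickle.load(open("w1.pkl","rb")); c0,n,x,y=pickle.load(open("plane.pkl","rb"))
def rep(u,v,h,nm):
    q=onplane(c,[[u,v]],c0+h*n,n,s)[0]; Q=q-c0; print(nm,u,round(v,1),"x",round(Q@x*1000,1),"y",round(Q@y*1000,1),q.round(4))
rep(256,78.6,0,"plate bot"); rep(256,278,0,"plate top")
rep(210,100.4,0,"R stop base"); rep(210,234,.023,"R lip front")
rep(305,83.7,0,"L stop base"); rep(305,211.9,.023,"L lip front")
# ribs: centre at each row
hsv=cv2.cvtColor(c["img"],cv2.COLOR_RGB2HSV).astype(int)
for v in (120,140,160,180):
    g=((hsv[v,:,0]>60)&(hsv[v,:,0]<95)&(hsv[v,:,1]>75)); us=np.where(g)[0]; us=us[(us>130)&(us<385)]
    gr=np.split(us,np.where(np.diff(us)>1)[0]+1)
    for k in gr:
        q=onplane(c,[[k[0]-.5,v],[k[-1]+.5,v]],c0+.008*n,n,s)-c0; print(v,k[0],k[-1],(q@y*1000).round(1))
E
```

```text
plate bot 256 78.6 x -97.6 y 3.4 [0.4926 0.2257 0.0177]
plate top 256 278 x 130.8 y 2.1 [0.69   0.2083 0.1313]
R stop base 210 100.4 x -69.4 y -50.6 [0.5127 0.1699 0.0318]
R lip front 210 234 x 87.5 y -43.1 [0.6375 0.1673 0.1298]
L stop base 305 83.7 x -90.7 y 61.4 [0.5034 0.283  0.0212]
L lip front 305 211.9 x 65.9 y 51.2 [0.6265 0.2628 0.119 ]
120 165 167 [-99.9 -96.5]
120 181 183 [-81.8 -78.5]
120 232 234 [-24.5 -21.1]
120 249 250 [-5.4 -3.2]
120 262 262 [ 9.2 10.3]
120 278 279 [27.1 29.3]
120 329 331 [84.4 87.8]
120 345 347 [102.4 105.8]
140 163 165 [-100.7  -97.3]
140 180 182 [-81.8 -78.4]
140 232 234 [-24.2 -20.9]
140 249 250 [-5.4 -3.2]
140 262 263 [ 8.9 11.1]
140 279 280 [27.7 29.9]
140 330 332 [84.1 87.4]
140 347 349 [103.  106.3]
160 162 164 [-100.3  -97. ]
160 179 181 [-81.7 -78.4]
160 232 233 [-23.9 -21.7]
160 249 250 [-5.4 -3.3]
160 262 263 [ 8.7 10.9]
160 279 280 [27.2 29.4]
160 331 333 [83.8 87.1]
160 348 350 [102.4 105.7]
180 161 162 [-100.   -97.8]
180 178 180 [-81.6 -78.4]
180 231 233 [-24.7 -21.5]
180 249 250 [-5.4 -3.3]
180 262 263 [ 8.5 10.6]
180 280 281 [27.8 29.9]
180 333 335 [84.6 87.9]
180 350 352 [102.9 106.2]
```

```bash
python3 go.py .484 -.136 .2 173.8; python3 go.py .484 -.136 .033 173.8
```

```text
2.28 [0.5866 0.2128 0.2792] q [ 0.14  0.61 -0.83  1.55  0.47  1.19  0.7 ] F [-0.4 -0.9 -0.5] w 0.0877
t cm [  7.14 -35.64   7.96] w deg [-0.05 -0.09  1.16]
2.28 [0.5866 0.2128 0.2792] q [ 0.14  0.61 -0.83  1.55  0.47  1.19  0.7 ] F [-0.4 -0.9 -0.5] w 0.0877
t cm [  7.12 -35.63  24.66] w deg [-0.05 -0.09  1.16]
```

Request:
send_rows(motion=[{"tx":3.5,"ty":-18,"tz":2,"wx":0,"wy":0,"wz":0.6,"jaw":0},{"tx":3.5,"ty":-18,"tz":2,"wx":0,"wy":0,"wz":0.6,"jaw":0},{"tx":3.5,"ty":-18,"tz":2,"wx":0,"wy":0,"wz":0.6,"jaw":0},{"tx":3.5,"ty":-18,"tz":2,"wx":0,"wy":0,"wz":0.6,"jaw":0},{"tx":7.1,"ty":-35.6,"tz":8,"wx":0,"wy":0,"wz":1.2,"jaw":0},{"tx":7.1,"ty":-35.6,"tz":8,"wx":0,"wy":0,"wz":1.2,"jaw":0},{"tx":7.1,"ty":-35.6,"tz":8,"wx":0,"wy":0,"wz":1.2,"jaw":0},{"tx":7.1,"ty":-35.6,"tz":8,"wx":0,"wy":0,"wz":1.2,"jaw":0},{"tx":7.1,"ty":-35.6,"tz":8,"wx":0,"wy":0,"wz":1.2,"jaw":0},{"tx":7.1,"ty":-35.6,"tz":8,"wx":0,"wy":0,"wz":1.2,"jaw":0}])

```text
time_s: 3.12
ee_pos: [0.4787, -0.1461, 0.1969]
tool_rot: [-0.193, -3.127, 0.01]
wrist_force: [-1.0, -0.2, -0.2]
grip_width: 0.0879
```

```bash
python3 go.py .484 -.136 .2 173.8; python3 - <<'E'
from workcell import arm
import cv2,pickle
s=arm.get_state(); c=arm.capture("wrist"); pickle.dump((s,c),open("w2.pkl","wb"))
cv2.imwrite("pics/w2.png",cv2.cvtColor(c["img"],cv2.COLOR_RGB2BGR))
E
```

```text
3.12 [ 0.4787 -0.1461  0.1969] q [ 0.83  0.49 -0.8   1.94  0.46  0.9   1.25] F [-1.  -0.2 -0.2] w 0.0879
t cm [-0.4   1.07 -0.32] w deg [-0.38 -0.48 -0.88]
```

View pics/w2.png

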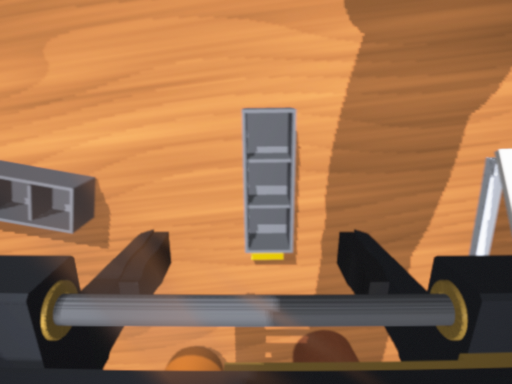

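```bash
python3 - <<'E'
from h import *
s,c=pickle.load(open("w2.pkl","rb"))
hsv=cv2.cvtColor(c["img"],cv2.COLOR_RGB2HSV)
m=(hsv[...,1]<70).astype(np.uint8); m[:, :225]=0; m[:,312:]=0; m[265:]=0; m[:95]=0
k,l,st,ce=cv2.connectedComponentsWithStats(m); i=1+np.argmax(st[1:,4]); print(st[i])
ct=max(cv2.findContours((l==i).astype(np.uint8),cv2.RETR_EXTERNAL,cv2.CHAIN_APPROX_NONE)[0],key=cv2.contourArea).reshape(-1,2)
q=onplane(c,ct,[0,0,.044],[0,0,1],s)
print(cv2.minAreaRect((q[:,:2]*1000).astype(np.float32)))
v=[[244,109],[296,109],[293,252],[247,252]]
print(onplane(c,v,[0,0,.044],[0,0,1],s).round(4), s["joint_vel"].round(3))
E
```

```text
[ 242  108   54  145 7414]
((484.88848876953125, -133.11770629882812), (48.5737419128418, 141.64427185058594), 83.6739730834961)
[[ 0.4129 -0.1473  0.044 ]
 [ 0.4185 -0.1017  0.044 ]
 [ 0.558  -0.1164  0.044 ]
 [ 0.5524 -0.1627  0.044 ]] [-0.08  -0.013 -0.087 -0.028 -0.048  0.015 -0.091]
```

```bash
python3 go.py .4845 -.134 .09 173.7;python3 go.py .4845 -.134 .033 173.7
```

```text
3.17 [ 0.4807 -0.142   0.1982] q [ 0.83  0.49 -0.8   1.94  0.45  0.9   1.24] F [-0.  -0.4 -0. ] w 0.088
t cm [-0.35  0.88 10.81] w deg [-0.23 -0.33 -0.59]
3.17 [ 0.4807 -0.142   0.1982] q [ 0.83  0.49 -0.8   1.94  0.45  0.9   1.24] F [-0.  -0.4 -0. ] w 0.088
t cm [-0.38  0.9  16.51] w deg [-0.23 -0.33 -0.59]
```

Request:
send_rows(motion=[{"tx":-0.4,"ty":0.9,"tz":4,"wx":-0.2,"wy":-0.3,"wz":-0.6,"jaw":0},{"tx":-0.4,"ty":0.9,"tz":8,"wx":-0.2,"wy":-0.3,"wz":-0.6,"jaw":0},{"tx":-0.4,"ty":0.9,"tz":11,"wx":-0.2,"wy":-0.3,"wz":-0.6,"jaw":0},{"tx":-0.4,"ty":0.9,"tz":13,"wx":-0.2,"wy":-0.3,"wz":-0.6,"jaw":0},{"tx":-0.4,"ty":0.9,"tz":14.5,"wx":-0.2,"wy":-0.3,"wz":-0.6,"jaw":0},{"tx":-0.4,"ty":0.9,"tz":15.5,"wx":-0.2,"wy":-0.3,"wz":-0.6,"jaw":0},{"tx":-0.4,"ty":0.9,"tz":16.2,"wx":-0.2,"wy":-0.3,"wz":-0.6,"jaw":0},{"tx":-0.4,"ty":0.9,"tz":16.5,"wx":-0.2,"wy":-0.3,"wz":-0.6,"jaw":0},{"tx":-0.4,"ty":0.9,"tz":16.5,"wx":-0.2,"wy":-0.3,"wz":-0.6,"jaw":0},{"tx":-0.4,"ty":0.9,"tz":16.5,"wx":-0.2,"wy":-0.3,"wz":-0.6,"jaw":0}])

```text
time_s: 4.0
ee_pos: [0.4852, -0.1342, 0.0339]
tool_rot: [0.173, 3.136, -0.001]
wrist_force: [-0.6, -0.6, 0.1]
grip_width: 0.0881
```

```bash
python3 go.py .4845 -.134 .033 173.7
```

```text
4.0 [ 0.4852 -0.1342  0.0339] q [ 0.64  0.75 -0.59  2.01  0.73  0.6   1.01] F [-0.6 -0.6  0.1] w 0.0881
t cm [0.07 0.02 0.09] w deg [-0.05  0.04 -0.01]
```

Request:
send_rows(motion=[{"tx":0,"ty":0,"tz":0,"wx":0,"wy":0,"wz":0,"jaw":0.7},{"tx":0,"ty":0,"tz":0,"wx":0,"wy":0,"wz":0,"jaw":0.7},{"tx":0,"ty":0,"tz":0,"wx":0,"wy":0,"wz":0,"jaw":0.7},{"tx":0,"ty":0,"tz":0,"wx":0,"wy":0,"wz":0,"jaw":0.7},{"tx":0,"ty":0,"tz":0,"wx":0,"wy":0,"wz":0,"jaw":0.7},{"tx":0,"ty":0,"tz":0,"wx":0,"wy":0,"wz":0,"jaw":0.7}], squeeze=30)

```text
time_s: 4.5
ee_pos: [0.4853, -0.1342, 0.0339]
tool_rot: [0.173, 3.136, -0.001]
wrist_force: [-0.9, 0.4, -0.7]
grip_width: 0.0501
```

```bash
python3 go.py .4845 -.134 .033 173.7
```

```text
4.5 [ 0.4853 -0.1342  0.0339] q [ 0.64  0.75 -0.59  2.01  0.73  0.6   1.01] F [-0.9  0.4 -0.7] w 0.0501
t cm [0.08 0.02 0.09] w deg [-0.05  0.04 -0.01]
```

```bash
cat > place.py <<'E'
import sys; from h import *; from workcell import arm
# pocket tipX(rel. stop,mm) tiph(mm) tilt(deg) tcp_h(mm) [tcp_dx mm]
pk=sys.argv[1]; a=[float(v) for v in sys.argv[2:]]; X,h,tilt,th=a[:4]; dx=a[4] if len(a)>4 else 0
c0,n,x,y=pickle.load(open("plane.pkl","rb"))
st,yy={"L":(-89.4,57.5),"R":(-68.0,-51.7)}[pk]
F=[s for s in (arm.get_state(),)]; s=F[0]
def pose(X,h,tilt):
    t=np.radians(tilt); xs=np.cos(t)*x-np.sin(t)*n; zs=np.cos(t)*n+np.sin(t)*x
    tip=c0+1e-3*((st+X)*x+yy*y+h*n)
    return tip+1e-3*((dx-98)*xs+th*zs), np.c_[-xs,y,-zs]
p,Rg=pose(X,h,tilt)
print(round(s["time_s"],2),s["ee_pos"].round(4),"q",s["joint_pos"].round(2),"w",round(s["grip_width"],4),"goal",p.round(4))
f=s["wrist_force"]; print("F plane x,y,n",round(f@x,1),round(f@y,1),round(f@n,1), "torque",(np.array([s["wrist_torque"]@x,s["wrist_torque"]@y,s["wrist_torque"]@n])).round(2))
# current tip
Rt=R.from_rotvec(s["tool_rot"]).as_matrix(); xs=-Rt[:,0]; zs=-Rt[:,2]
tip=s["ee_pos"]+1e-3*((98-dx)*xs-th*zs)-c0
print("tip now X,y,h",round(tip@x*1e3-st,1),round(tip@y*1e3-yy,1),round(tip@n*1e3,1),"tilt",round(np.degrees(np.arcsin(-xs@n)),1))
tail=s["ee_pos"]+1e-3*((-70-dx)*xs-th*zs)-c0
print("tail X,h",round(tail@x*1e3-st,1),round(tail@n*1e3,1))
delta(s,p,Rg)
E
python3 place.py L 140 60 12 33.9
```

```text
4.5 [ 0.4853 -0.1342  0.0339] q [ 0.64  0.75 -0.59  2.01  0.73  0.6   1.01] w 0.0501 goal [0.4921 0.28   0.1458]
F plane x,y,n -1.2 0.3 -0.2 torque [ 0.02 -0.14 -0.02]
tip now X,y,h 87.0 -416.3 -74.9 tilt 29.8
tail X,h -58.7 8.5
t cm [  3.87  41.24 -11.22] w deg [ -0.3  -17.79  -1.63]
```

Request:
send_rows(motion=[{"tx":0,"ty":0,"tz":-2,"wx":0,"wy":0,"wz":0,"jaw":0.7},{"tx":0,"ty":0,"tz":-5,"wx":0,"wy":0,"wz":0,"jaw":0.7},{"tx":0,"ty":0,"tz":-9,"wx":0,"wy":0,"wz":0,"jaw":0.7},{"tx":0,"ty":0,"tz":-13,"wx":0,"wy":0,"wz":0,"jaw":0.7},{"tx":0,"ty":0,"tz":-16,"wx":0,"wy":0,"wz":0,"jaw":0.7},{"tx":0,"ty":0,"tz":-18,"wx":0,"wy":0,"wz":0,"jaw":0.7},{"tx":0,"ty":0,"tz":-18,"wx":0,"wy":0,"wz":0,"jaw":0.7}])

```text
time_s: 5.08
ee_pos: [0.4873, -0.1343, 0.2178]
tool_rot: [0.173, 3.13, -0.004]
wrist_force: [1.3, -0.0, -1.6]
grip_width: 0.0474
```

```bash
python3 place.py L 140 60 12 33.9
```

```text
5.08 [ 0.4873 -0.1343  0.2178] q [ 0.84  0.47 -0.83  1.92  0.43  0.93  1.25] w 0.0474 goal [0.4921 0.28   0.1458]
F plane x,y,n 0.3 0.1 -2.0 torque [ 0.06 -0.16 -0.04]
tip now X,y,h 180.8 -416.3 84.0 tilt 29.4
tail X,h 34.5 166.4
t cm [ 4.14 41.25  7.07] w deg [ -0.4  -17.42  -1.62]
```

Request:
send_rows(motion=[{"tx":0.7,"ty":3,"tz":0,"wx":0,"wy":-2,"wz":0,"jaw":0.7},{"tx":1.4,"ty":7,"tz":0,"wx":0,"wy":-4,"wz":0,"jaw":0.7},{"tx":2,"ty":11,"tz":0,"wx":-0.1,"wy":-7,"wz":-0.4,"jaw":0.7},{"tx":2.5,"ty":15,"tz":0.5,"wx":-0.2,"wy":-10,"wz":-0.8,"jaw":0.7},{"tx":3,"ty":19,"tz":1,"wx":-0.2,"wy":-13,"wz":-1,"jaw":0.7},{"tx":3.5,"ty":23,"tz":1.5,"wx":-0.3,"wy":-15,"wz":-1.2,"jaw":0.7},{"tx":4,"ty":27,"tz":2.5,"wx":-0.4,"wy":-17.4,"wz":-1.6,"jaw":0.7},{"tx":4.1,"ty":31,"tz":3.5,"wx":-0.4,"wy":-17.4,"wz":-1.6,"jaw":0.7},{"tx":4.1,"ty":35,"tz":5,"wx":-0.4,"wy":-17.4,"wz":-1.6,"jaw":0.7},{"tx":4.1,"ty":38,"tz":6,"wx":-0.4,"wy":-17.4,"wz":-1.6,"jaw":0.7}])

```text
time_s: 5.92
ee_pos: [0.4875, 0.25, 0.1547]
tool_rot: [0.112, 2.83, -0.019]
wrist_force: [0.5, -0.3, -1.1]
grip_width: 0.048
```

```bash
python3 place.py L 140 30 12 33.9
```

```text
5.92 [0.4875 0.25   0.1547] q [-0.12  0.51 -0.68  2.06  0.96  0.67  0.01] w 0.048 goal [0.507  0.2788 0.1197]
F plane x,y,n -0.1 -0.2 -1.2 torque [ 0.05  0.18 -0.03]
tip now X,y,h 142.5 -30.1 68.7 tilt 12.1
tail X,h -21.8 103.9
t cm [-0.57  3.02  3.85] w deg [-0.01 -0.09  0.11]
```

Request:
send_rows(motion=[{"tx":-0.2,"ty":1.5,"tz":0.5,"wx":0,"wy":0,"wz":0,"jaw":0.7},{"tx":-0.4,"ty":2.5,"tz":1.5,"wx":0,"wy":0,"wz":0.1,"jaw":0.7},{"tx":-0.6,"ty":3,"tz":2.7,"wx":0,"wy":0,"wz":0.1,"jaw":0.7},{"tx":-0.6,"ty":3,"tz":3.5,"wx":0,"wy":0,"wz":0.1,"jaw":0.7},{"tx":-0.6,"ty":3,"tz":3.8,"wx":0,"wy":0,"wz":0.1,"jaw":0.7},{"tx":-0.6,"ty":3,"tz":3.8,"wx":0,"wy":0,"wz":0.1,"jaw":0.7}])

```text
time_s: 6.42
ee_pos: [0.5064, 0.2772, 0.1188]
tool_rot: [0.115, 2.832, -0.021]
wrist_force: [0.3, 0.1, -1.0]
grip_width: 0.0477
```

```bash
python3 place.py L 140 4 12 33.9; python3 - <<'E'
from workcell import arm
import cv2,pickle
s=arm.get_state(); c=arm.capture("wrist"); pickle.dump((s,c),open("w3.pkl","wb"))
cv2.imwrite("pics/w3.png",cv2.cvtColor(c["img"],cv2.COLOR_RGB2BGR))
c=arm.capture("side"); pickle.dump(c,open("side1.pkl","wb"))
cv2.imwrite("pics/side1.png",cv2.cvtColor(cv2.resize(c["img"][150:320,120:300],None,fx=3.4,fy=3.4,interpolation=cv2.INTER_CUBIC),cv2.COLOR_RGB2BGR))
E
```

```text
6.42 [0.5064 0.2772 0.1188] q [-0.2   0.61 -0.63  2.    1.04  0.66 -0.07] w 0.0477 goal [0.5199 0.2778 0.0972]
F plane x,y,n -0.3 0.2 -1.0 torque [ 0.04  0.15 -0.03]
tip now X,y,h 139.0 -1.7 29.1 tilt 12.2
tail X,h -25.2 64.6
t cm [-0.62  0.17  2.47] w deg [-0.13 -0.21  0.02]
```

View pics/w3.png

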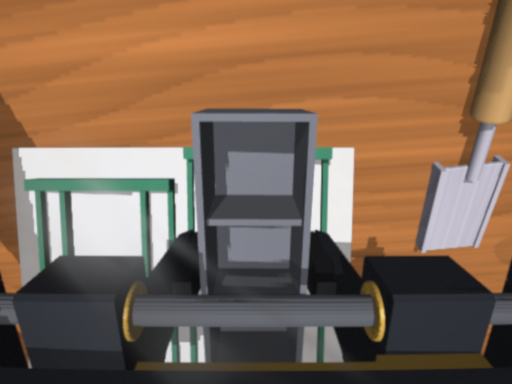

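View pics/side1.png

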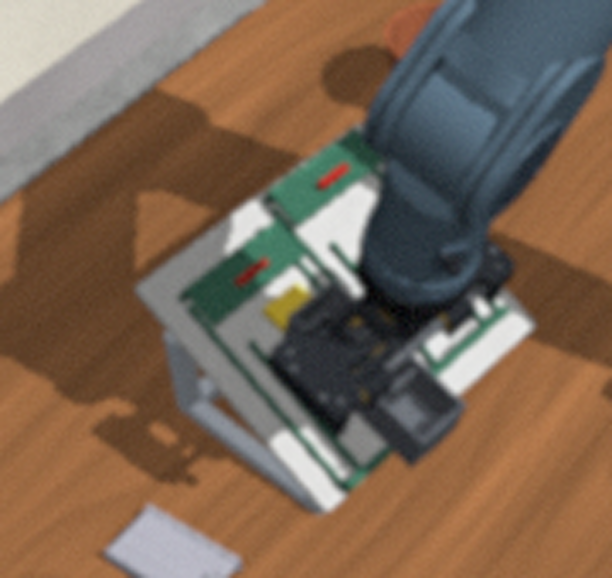

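Request:
send_rows(motion=[{"tx":-0.2,"ty":0.2,"tz":0.7,"wx":-0.1,"wy":-0.2,"wz":0,"jaw":0.7},{"tx":-0.4,"ty":0.2,"tz":1.5,"wx":-0.1,"wy":-0.2,"wz":0,"jaw":0.7},{"tx":-0.6,"ty":0.2,"tz":2.1,"wx":-0.1,"wy":-0.2,"wz":0,"jaw":0.7},{"tx":-0.6,"ty":0.2,"tz":2.5,"wx":-0.1,"wy":-0.2,"wz":0,"jaw":0.7},{"tx":-0.6,"ty":0.2,"tz":2.5,"wx":-0.1,"wy":-0.2,"wz":0,"jaw":0.7},{"tx":-0.6,"ty":0.2,"tz":2.5,"wx":-0.1,"wy":-0.2,"wz":0,"jaw":0.7}])

```text
time_s: 7.02
ee_pos: [0.5202, 0.2785, 0.0979]
tool_rot: [0.115, 2.827, -0.017]
wrist_force: [0.9, -0.2, -1.5]
grip_width: 0.0481
```

```bash
python3 place.py L 156 3 12 33.9;python3 place.py L 166 3 12 33.9|tail -1
```

```text
7.02 [0.5202 0.2785 0.0979] q [-0.22  0.66 -0.59  1.98  1.09  0.64 -0.1 ] w 0.0481 goal [0.5342 0.2766 0.1043]
F plane x,y,n -0.0 -0.1 -1.7 torque [ 0.1   0.24 -0.07]
tip now X,y,h 140.6 0.8 4.5 tilt 11.9
tail X,h -23.7 39.3
t cm [-1.54 -0.08 -0.18] w deg [ 0.03  0.06 -0.01]
t cm [-2.52 -0.08 -0.38] w deg [ 0.03  0.06 -0.01]
```

Request:
send_rows(motion=[{"tx":-0.5,"ty":-0.1,"tz":-0.05,"wx":0,"wy":0,"wz":0,"jaw":0.7},{"tx":-1,"ty":-0.1,"tz":-0.1,"wx":0,"wy":0,"wz":0,"jaw":0.7},{"tx":-1.5,"ty":-0.1,"tz":-0.15,"wx":0,"wy":0,"wz":0,"jaw":0.7},{"tx":-1.8,"ty":-0.1,"tz":-0.2,"wx":0,"wy":0,"wz":0,"jaw":0.7},{"tx":-2,"ty":-0.1,"tz":-0.25,"wx":0,"wy":0,"wz":0,"jaw":0.7},{"tx":-2.1,"ty":-0.1,"tz":-0.3,"wx":0,"wy":0,"wz":0,"jaw":0.7},{"tx":-2.1,"ty":-0.1,"tz":-0.3,"wx":0,"wy":0,"wz":0,"jaw":0.7}])

```text
time_s: 7.6
ee_pos: [0.5392, 0.2759, 0.1073]
tool_rot: [0.116, 2.827, -0.017]
wrist_force: [-0.2, 0.3, -0.8]
grip_width: 0.0479
```

```bash
python3 place.py L 171 2 12 33.9
```

```text
7.6 [0.5392 0.2759 0.1073] q [-0.19  0.66 -0.61  1.94  1.06  0.66 -0.03] w 0.0479 goal [0.5477 0.2755 0.1109]
F plane x,y,n -0.6 0.2 -0.6 torque [ 0.04  0.21 -0.04]
tip now X,y,h 162.0 -0.3 3.2 tilt 11.9
tail X,h -2.4 37.9
t cm [-0.91  0.02 -0.08] w deg [ 0.04  0.06 -0.03]
```

Now creep on toward the buffer in ~2 mm steps.

Request:
send_rows(motion=[{"tx":-0.1,"ty":0,"tz":0,"wx":0,"wy":0,"wz":0,"jaw":0.7},{"tx":-0.2,"ty":0,"tz":0,"wx":0,"wy":0,"wz":0,"jaw":0.7},{"tx":-0.2,"ty":0,"tz":0,"wx":0,"wy":0,"wz":0,"jaw":0.7}])

```text
time_s: 7.85
ee_pos: [0.5401, 0.2759, 0.1075]
tool_rot: [0.115, 2.829, -0.017]
wrist_force: [-4.5, -0.3, -1.5]
grip_width: 0.0475
```

```bash
python3 place.py L 171 2 12 33.9
```

```text
7.85 [0.5401 0.2759 0.1075] q [-0.18  0.66 -0.61  1.94  1.05  0.66 -0.02] w 0.0475 goal [0.5477 0.2755 0.1109]
F plane x,y,n -4.6 -0.7 0.9 torque [ 0.02  0.86 -0.06]
tip now X,y,h 162.7 -0.1 2.7 tilt 12.0
tail X,h -1.6 37.8
t cm [-0.82  0.02 -0.09] w deg [ 0.03 -0.03  0.01]
```

Request:
send_rows(motion=[{"tx":-0.1,"ty":0,"tz":0,"wx":0,"wy":0,"wz":0,"jaw":0.7},{"tx":-0.2,"ty":0,"tz":0,"wx":0,"wy":0,"wz":0,"jaw":0.7},{"tx":-0.2,"ty":0,"tz":0,"wx":0,"wy":0,"wz":0,"jaw":0.7}])

```text
time_s: 8.1
ee_pos: [0.5416, 0.2758, 0.1079]
tool_rot: [0.114, 2.83, -0.017]
wrist_force: [-4.4, 0.2, -0.6]
grip_width: 0.0477
```

```bash
python3 place.py L 171 2 12 33.9
```

```text
8.1 [0.5416 0.2758 0.1079] q [-0.18  0.67 -0.61  1.94  1.05  0.66 -0.02] w 0.0477 goal [0.5477 0.2755 0.1109]
F plane x,y,n -4.1 -0.2 1.7 torque [ 0.04  1.11 -0.09]
tip now X,y,h 164.2 -0.1 2.3 tilt 12.1
tail X,h -0.1 37.4
t cm [-0.67  0.01 -0.1 ] w deg [ 0.03 -0.07  0.03]
```

Request:
send_rows(motion=[{"tx":-0.1,"ty":0,"tz":0,"wx":0,"wy":0,"wz":0,"jaw":0.7},{"tx":-0.2,"ty":0,"tz":0,"wx":0,"wy":0,"wz":0,"jaw":0.7},{"tx":-0.2,"ty":0,"tz":0,"wx":0,"wy":0,"wz":0,"jaw":0.7}])

```text
time_s: 8.35
ee_pos: [0.5435, 0.2757, 0.1085]
tool_rot: [0.114, 2.83, -0.017]
wrist_force: [-4.8, -0.3, -1.2]
grip_width: 0.0476
```

```bash
python3 place.py L 171 2 12 33.9
```

```text
8.35 [0.5435 0.2757 0.1085] q [-0.18  0.67 -0.61  1.93  1.05  0.67 -0.01] w 0.0476 goal [0.5477 0.2755 0.1109]
F plane x,y,n -4.8 -0.7 1.3 torque [ 0.02  1.15 -0.11]
tip now X,y,h 166.1 -0.0 1.8 tilt 12.1
tail X,h 1.9 37.0
t cm [-0.47  0.01 -0.1 ] w deg [ 0.03 -0.08  0.03]
```

Request:
send_rows(motion=[{"tx":-0.2,"ty":0,"tz":-0.05,"wx":0,"wy":0,"wz":0,"jaw":0.7},{"tx":-0.35,"ty":0,"tz":-0.08,"wx":0,"wy":0,"wz":0,"jaw":0.7},{"tx":-0.4,"ty":0,"tz":-0.08,"wx":0,"wy":0,"wz":0,"jaw":0.7},{"tx":-0.4,"ty":0,"tz":-0.08,"wx":0,"wy":0,"wz":0,"jaw":0.7}])

```text
time_s: 8.68
ee_pos: [0.5467, 0.2755, 0.1103]
tool_rot: [0.114, 2.83, -0.017]
wrist_force: [-5.5, -0.5, -0.8]
grip_width: 0.0477
```

```bash
for t in 12 8 4 0; do echo $t; python3 place.py L 169.6 1.8 $t 33.9; done;  python3 - <<'E'
from workcell import arm
import cv2,pickle
c=arm.capture("top"); pickle.dump(c,open("top1.pkl","wb"))
cv2.imwrite("pics/top1.png",cv2.cvtColor(cv2.resize(c["img"][140:230,150:250],None,fx=6,fy=6,interpolation=cv2.INTER_CUBIC),cv2.COLOR_RGB2BGR))
E
```

```text
12
8.68 [0.5467 0.2755 0.1103] q [-0.17  0.67 -0.61  1.92  1.04  0.67  0.  ] w 0.0477 goal [0.5465 0.2756 0.11  ]
F plane x,y,n -5.2 -0.9 2.0 torque [-0.06  1.25 -0.08]
tip now X,y,h 169.8 0.0 1.8 tilt 12.1
tail X,h 5.5 37.0
t cm [0.03 0.01 0.02] w deg [ 0.03 -0.12  0.04]
8
8.68 [0.5467 0.2755 0.1103] q [-0.17  0.67 -0.61  1.92  1.04  0.67  0.  ] w 0.0477 goal [0.5466 0.2756 0.1028]
F plane x,y,n -5.2 -0.9 2.0 torque [-0.06  1.25 -0.08]
tip now X,y,h 169.8 0.0 1.8 tilt 12.1
tail X,h 5.5 37.0
t cm [0.24 0.01 0.71] w deg [ 0.03 -4.12  0.03]
4
8.68 [0.5467 0.2755 0.1103] q [-0.17  0.67 -0.61  1.92  1.04  0.67  0.  ] w 0.0477 goal [0.5472 0.2755 0.0956]
F plane x,y,n -5.2 -0.9 2.0 torque [-0.06  1.25 -0.08]
tip now X,y,h 169.8 0.0 1.8 tilt 12.1
tail X,h 5.5 37.0
t cm [0.4  0.01 1.42] w deg [ 0.03 -8.12  0.03]
0
8.68 [0.5467 0.2755 0.1103] q [-0.17  0.67 -0.61  1.92  1.04  0.67  0.  ] w 0.0477 goal [0.5483 0.2754 0.0884]
F plane x,y,n -5.2 -0.9 2.0 torque [-0.06  1.25 -0.08]
tip now X,y,h 169.8 0.0 1.8 tilt 12.1
tail X,h 5.5 37.0
t cm [0.51 0.01 2.13] w deg [  0.03 -12.12   0.03]
```

View pics/top1.png

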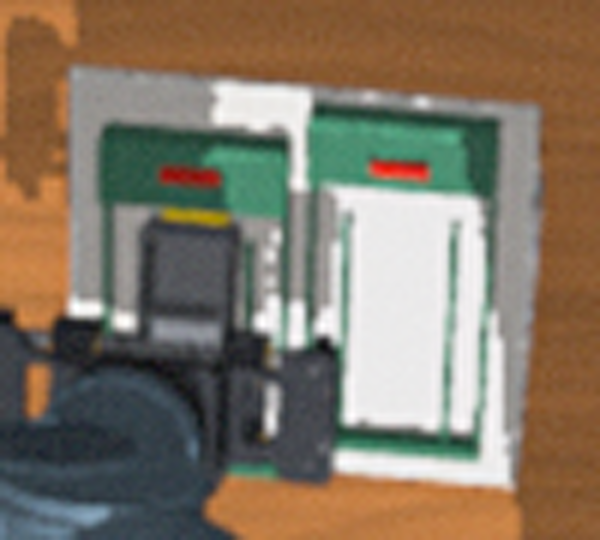

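Request:
send_rows(motion=[{"tx":0.07,"ty":0,"tz":0.18,"wx":0,"wy":-1,"wz":0,"jaw":0.7},{"tx":0.13,"ty":0,"tz":0.36,"wx":0,"wy":-2,"wz":0,"jaw":0.7},{"tx":0.18,"ty":0,"tz":0.53,"wx":0,"wy":-3,"wz":0,"jaw":0.7},{"tx":0.23,"ty":0,"tz":0.71,"wx":0,"wy":-4,"wz":0,"jaw":0.7},{"tx":0.28,"ty":0,"tz":0.89,"wx":0,"wy":-5,"wz":0,"jaw":0.7},{"tx":0.32,"ty":0,"tz":1.06,"wx":0,"wy":-6,"wz":0,"jaw":0.7},{"tx":0.36,"ty":0,"tz":1.24,"wx":0,"wy":-7,"wz":0,"jaw":0.7},{"tx":0.4,"ty":0,"tz":1.42,"wx":0,"wy":-8,"wz":0,"jaw":0.7},{"tx":0.4,"ty":0,"tz":1.42,"wx":0,"wy":-8,"wz":0,"jaw":0.7}])

```text
time_s: 9.48
ee_pos: [0.5462, 0.2755, 0.0949]
tool_rot: [0.107, 2.691, -0.025]
wrist_force: [-6.5, -0.6, -1.6]
grip_width: 0.0477
```

```bash
python3 place.py L 169.6 1.8 0 33.9
```

```text
9.48 [0.5462 0.2755 0.0949] q [-0.31  0.66 -0.48  2.02  1.34  0.6  -0.35] w 0.0477 goal [0.5483 0.2754 0.0884]
F plane x,y,n -6.4 -1.1 1.8 torque [-0.18  1.4  -0.08]
tip now X,y,h 168.2 0.1 1.5 tilt 4.2
tail X,h 0.7 13.6
t cm [0.09 0.01 0.68] w deg [ 0.03 -4.15  0.1 ]
```

Request:
send_rows(motion=[{"tx":-0.02,"ty":0,"tz":0.17,"wx":0,"wy":-1,"wz":0,"jaw":0.7},{"tx":0.02,"ty":0,"tz":0.34,"wx":0,"wy":-2,"wz":0,"jaw":0.7},{"tx":0.05,"ty":0,"tz":0.51,"wx":0,"wy":-3,"wz":0.1,"jaw":0.7},{"tx":0.08,"ty":0,"tz":0.66,"wx":0,"wy":-4,"wz":0.1,"jaw":0.7},{"tx":0.08,"ty":0,"tz":0.68,"wx":0,"wy":-4.1,"wz":0.1,"jaw":0.7},{"tx":0.08,"ty":0,"tz":0.68,"wx":0,"wy":-4.1,"wz":0.1,"jaw":0.7}])

```text
time_s: 9.98
ee_pos: [0.5477, 0.2755, 0.0885]
tool_rot: [0.106, 2.62, -0.027]
wrist_force: [-8.2, -1.8, 4.1]
grip_width: 0.0474
```

```bash
python3 place.py L 169.6 1.5 0 33.9
```

```text
9.98 [0.5477 0.2755 0.0885] q [-0.37  0.67 -0.44  2.05  1.52  0.61 -0.55] w 0.0474 goal [0.5485 0.2754 0.0881]
F plane x,y,n -4.9 -2.5 7.6 torque [-0.69  1.5  -0.11]
tip now X,y,h 169.1 0.1 2.0 tilt 0.1
tail X,h 1.1 2.2
t cm [-0.05 -0.    0.07] w deg [ 0.05 -0.07  0.03]
```

Request:
send_rows(motion=[{"tx":0,"ty":0,"tz":0.05,"wx":0,"wy":0,"wz":0,"jaw":0.7},{"tx":0,"ty":0,"tz":0.05,"wx":0,"wy":0,"wz":0,"jaw":0.2},{"tx":0,"ty":0,"tz":0.05,"wx":0,"wy":0,"wz":0,"jaw":0.2},{"tx":0,"ty":0,"tz":0.05,"wx":0,"wy":0,"wz":0,"jaw":0.2},{"tx":0,"ty":0,"tz":0.05,"wx":0,"wy":0,"wz":0,"jaw":0.2}])

```text
time_s: 10.4
ee_pos: [0.5489, 0.2756, 0.0885]
tool_rot: [0.106, 2.619, -0.027]
wrist_force: [-0.4, -0.1, -0.2]
grip_width: 0.07
```

```bash
python3 place.py L 169.6 1.5 0 33.9;  python3 - <<'E'
from workcell import arm
import cv2,pickle
s=arm.get_state(); c=arm.capture("wrist"); pickle.dump((s,c),open("w4.pkl","wb"))
cv2.imwrite("pics/w4.png",cv2.cvtColor(c["img"],cv2.COLOR_RGB2BGR))
E
```

```text
10.4 [0.5489 0.2756 0.0885] q [-0.37  0.67 -0.44  2.05  1.52  0.61 -0.55] w 0.07 goal [0.5485 0.2754 0.0881]
F plane x,y,n -0.4 -0.2 0.0 torque [ 0.06  0.39 -0.03]
tip now X,y,h 170.2 0.3 1.6 tilt -0.0
tail X,h 2.2 1.6
t cm [ 0.06 -0.02  0.01] w deg [ 0.07  0.   -0.01]
```

View pics/w4.png

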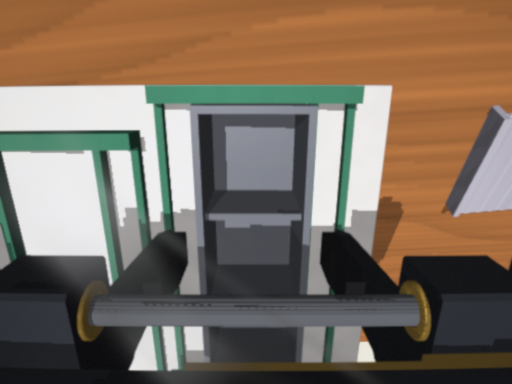

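Request:
send_rows(motion=[{"tx":0,"ty":0,"tz":-1,"wx":0,"wy":0,"wz":0,"jaw":0.1},{"tx":0,"ty":0,"tz":-3,"wx":0,"wy":0,"wz":0,"jaw":0.1},{"tx":0,"ty":0,"tz":-6,"wx":0,"wy":0,"wz":0,"jaw":0},{"tx":0,"ty":0,"tz":-10,"wx":0,"wy":0,"wz":0,"jaw":0},{"tx":0,"ty":0,"tz":-13,"wx":0,"wy":4,"wz":0,"jaw":0},{"tx":0,"ty":0,"tz":-15,"wx":0,"wy":10,"wz":0,"jaw":0},{"tx":0,"ty":0,"tz":-16,"wx":0,"wy":16,"wz":0,"jaw":0},{"tx":0,"ty":0,"tz":-16,"wx":0,"wy":23,"wz":0,"jaw":0},{"tx":0,"ty":0,"tz":-16,"wx":0,"wy":30,"wz":0,"jaw":0},{"tx":0,"ty":0,"tz":-16,"wx":0,"wy":30,"wz":0,"jaw":0}])

```text
time_s: 11.28
ee_pos: [0.4728, 0.2808, 0.2285]
tool_rot: [-0.134, -3.132, -0.007]
wrist_force: [1.1, -0.2, -0.3]
grip_width: 0.0881
```

```bash
python3 go.py .466 -.394 .22 72.4;  python3 - <<'E'
from workcell import arm
import cv2,pickle
s=arm.get_state(); c=arm.capture("wrist"); pickle.dump((s,c),open("w5.pkl","wb"))
cv2.imwrite("pics/w5.png",cv2.cvtColor(c["img"],cv2.COLOR_RGB2BGR))
E
```

```text
11.28 [0.4728 0.2808 0.2285] q [-0.02  0.53 -0.8   1.8   0.43  1.    0.5 ] F [ 1.1 -0.2 -0.3] w 0.0881
t cm [ -5.1  -67.29   0.55] w deg [ -0.18  -0.48 102.69]
```

View pics/w5.png

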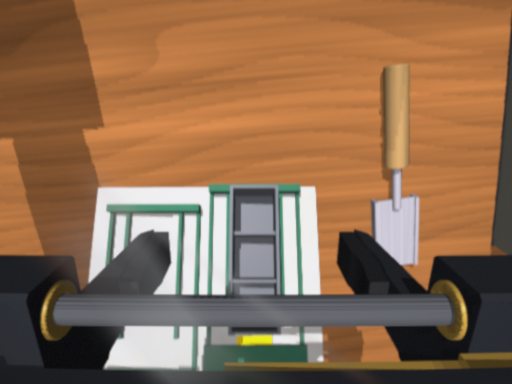

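Request:
send_rows(motion=[{"tx":-0.5,"ty":-4,"tz":0,"wx":0,"wy":0,"wz":6,"jaw":0},{"tx":-1,"ty":-8,"tz":0,"wx":0,"wy":0,"wz":12,"jaw":0},{"tx":-1,"ty":-12,"tz":0,"wx":0,"wy":0,"wz":18,"jaw":0},{"tx":-1.5,"ty":-16,"tz":0,"wx":0,"wy":0,"wz":24,"jaw":0},{"tx":-1.5,"ty":-20,"tz":0,"wx":0,"wy":0,"wz":30,"jaw":0},{"tx":-2,"ty":-24,"tz":0,"wx":0,"wy":0,"wz":36,"jaw":0},{"tx":-2,"ty":-28,"tz":0,"wx":0,"wy":0,"wz":42,"jaw":0},{"tx":-2.5,"ty":-32,"tz":0,"wx":0,"wy":0,"wz":48,"jaw":0},{"tx":-2.5,"ty":-36,"tz":0,"wx":0,"wy":0,"wz":54,"jaw":0},{"tx":-3,"ty":-40,"tz":0,"wx":0,"wy":0,"wz":60,"jaw":0}])

```text
time_s: 12.17
ee_pos: [0.4668, -0.1225, 0.2263]
tool_rot: [-1.69, -2.641, 0.003]
wrist_force: [1.4, -0.2, 0.2]
grip_width: 0.0883
```

```bash
python3 go.py .466 -.394 .22 72.4
```

```text
12.17 [ 0.4668 -0.1225  0.2263] q [ 0.58  0.34 -0.5   1.97  0.21  0.88  0.4 ] F [ 1.4 -0.2  0.2] w 0.0883
t cm [-24.62 -11.44   0.59] w deg [-0.35 -0.11 42.36]
```

Request:
send_rows(motion=[{"tx":-3.6,"ty":-1.7,"tz":0.1,"wx":0,"wy":0,"wz":6,"jaw":0},{"tx":-7.2,"ty":-3.4,"tz":0.1,"wx":0,"wy":0,"wz":12,"jaw":0},{"tx":-10.8,"ty":-5,"tz":0.2,"wx":-0.1,"wy":0,"wz":18,"jaw":0},{"tx":-14.4,"ty":-6.7,"tz":0.3,"wx":-0.2,"wy":0,"wz":24,"jaw":0},{"tx":-18,"ty":-8.4,"tz":0.4,"wx":-0.2,"wy":0,"wz":30,"jaw":0},{"tx":-21,"ty":-9.8,"tz":0.5,"wx":-0.3,"wy":-0.1,"wz":36,"jaw":0},{"tx":-23.5,"ty":-10.9,"tz":0.6,"wx":-0.3,"wy":-0.1,"wz":41,"jaw":0},{"tx":-24.6,"ty":-11.4,"tz":0.6,"wx":-0.3,"wy":-0.1,"wz":42.4,"jaw":0},{"tx":-24.6,"ty":-11.4,"tz":0.6,"wx":-0.3,"wy":-0.1,"wz":42.4,"jaw":0},{"tx":-24.6,"ty":-11.4,"tz":0.6,"wx":-0.3,"wy":-0.1,"wz":42.4,"jaw":0}])

```text
time_s: 13.0
ee_pos: [0.4665, -0.392, 0.2197]
tool_rot: [-2.532, -1.858, 0.001]
wrist_force: [0.4, 0.8, 1.4]
grip_width: 0.088
```

```bash
python3 go.py .466 -.394 .22 72.4;  python3 - <<'E'
from workcell import arm
import cv2,pickle
s=arm.get_state(); c=arm.capture("wrist"); pickle.dump((s,c),open("w6.pkl","wb"))
cv2.imwrite("pics/w6.png",cv2.cvtColor(c["img"],cv2.COLOR_RGB2BGR)); print(s["joint_vel"].round(3))
E
```

```text
13.0 [ 0.4665 -0.392   0.2197] q [ 0.8   0.52 -0.24  1.67  0.14  0.96  0.2 ] F [0.4 0.8 1.4] w 0.088
t cm [-0.2   0.01 -0.03] w deg [-0.08 -0.03  0.14]
[-0.016 -0.012 -0.03   0.019 -0.007  0.003  0.001]
```

View pics/w6.png

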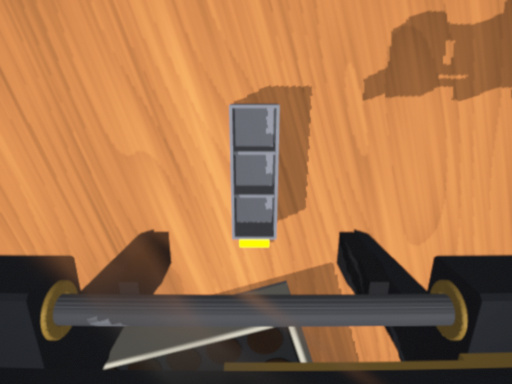

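```bash
python3 - <<'E'
from h import *
s,c=pickle.load(open("w6.pkl","rb"))
hsv=cv2.cvtColor(c["img"],cv2.COLOR_RGB2HSV)
m=(hsv[...,1]<90).astype(np.uint8); m[:, :215]=0; m[:,290:]=0; m[248:]=0; m[:95]=0
k,l,st,ce=cv2.connectedComponentsWithStats(m); i=1+np.argmax(st[1:,4]); print(st[i])
ct=max(cv2.findContours((l==i).astype(np.uint8),cv2.RETR_EXTERNAL,cv2.CHAIN_APPROX_NONE)[0],key=cv2.contourArea).reshape(-1,2)
q=onplane(c,ct,[0,0,.044],[0,0,1],s)
print(cv2.minAreaRect((q[:,:2]*1000).astype(np.float32)))
v=[[230,103.5],[280,103.5],[276,239],[233,239]]
print(onplane(c,v,[0,0,.044],[0,0,1],s).round(4).mean(0))
E
python3 go.py .4657 -.3943 .034 72.4
```

```text
[ 229  104   51  136 6524]
((466.3477478027344, -394.34417724609375), (140.87899780273438, 48.75743865966797), 72.59494018554688)
[ 0.46715  -0.394375  0.044   ]
13.05 [ 0.4669 -0.3911  0.2198] q [ 0.8   0.52 -0.24  1.67  0.14  0.96  0.2 ] F [ 0.6 -0.2  0.5] w 0.0881
t cm [-3.600e-01  1.000e-02  1.858e+01] w deg [-0.08 -0.06  0.21]
```

Request:
send_rows(motion=[{"tx":-0.3,"ty":0,"tz":4,"wx":0,"wy":0,"wz":0.1,"jaw":0},{"tx":-0.3,"ty":0,"tz":8,"wx":0,"wy":0,"wz":0.1,"jaw":0},{"tx":-0.3,"ty":0,"tz":12,"wx":0,"wy":0,"wz":0.1,"jaw":0},{"tx":-0.3,"ty":0,"tz":14.5,"wx":0,"wy":0,"wz":0.1,"jaw":0},{"tx":-0.3,"ty":0,"tz":16.5,"wx":0,"wy":0,"wz":0.1,"jaw":0},{"tx":-0.3,"ty":0,"tz":17.6,"wx":0,"wy":0,"wz":0.1,"jaw":0},{"tx":-0.3,"ty":0,"tz":18.3,"wx":0,"wy":0,"wz":0.1,"jaw":0},{"tx":-0.3,"ty":0,"tz":18.6,"wx":0,"wy":0,"wz":0.1,"jaw":0},{"tx":-0.3,"ty":0,"tz":18.6,"wx":0,"wy":0,"wz":0.1,"jaw":0},{"tx":-0.3,"ty":0,"tz":18.6,"wx":0,"wy":0,"wz":0.1,"jaw":0}])

```text
time_s: 13.88
ee_pos: [0.4667, -0.3939, 0.035]
tool_rot: [2.533, 1.859, 0.001]
wrist_force: [0.3, 0.1, 0.1]
grip_width: 0.0882
```

```bash
python3 go.py .4663 -.3943 .034 72.5
```

```text
13.88 [ 0.4667 -0.3939  0.035 ] q [ 0.76  0.78 -0.18  1.75  0.22  0.63  0.15] F [0.3 0.1 0.1] w 0.0882
t cm [-0.05 -0.02  0.1 ] w deg [ 0.03 -0.04  0.04]
```

Request:
send_rows(motion=[{"tx":0,"ty":0,"tz":0,"wx":0,"wy":0,"wz":0,"jaw":0.7},{"tx":0,"ty":0,"tz":0,"wx":0,"wy":0,"wz":0,"jaw":0.7},{"tx":0,"ty":0,"tz":0,"wx":0,"wy":0,"wz":0,"jaw":0.7},{"tx":0,"ty":0,"tz":0,"wx":0,"wy":0,"wz":0,"jaw":0.7},{"tx":0,"ty":0,"tz":0,"wx":0,"wy":0,"wz":0,"jaw":0.7},{"tx":0,"ty":0,"tz":0,"wx":0,"wy":0,"wz":0,"jaw":0.7},{"tx":0,"ty":0,"tz":0,"wx":0,"wy":0,"wz":0,"jaw":0.7},{"tx":0,"ty":0,"tz":0,"wx":0,"wy":0,"wz":0,"jaw":0.7}], squeeze=30)

```text
time_s: 14.55
ee_pos: [0.4666, -0.3939, 0.0351]
tool_rot: [-2.533, -1.858, -0.001]
wrist_force: [-0.1, 0.2, 1.7]
grip_width: 0.0479
```

```bash
python3 go.py .4663 -.3943 .034 72.5
```

```text
14.55 [ 0.4666 -0.3939  0.0351] q [ 0.76  0.78 -0.18  1.75  0.22  0.63  0.15] F [-0.1  0.2  1.7] w 0.0479
t cm [-0.05 -0.02  0.11] w deg [ 0.02 -0.04  0.04]
```

Request:
send_rows(motion=[{"tx":0,"ty":0,"tz":-2,"wx":0,"wy":0,"wz":0,"jaw":0.7},{"tx":0,"ty":0,"tz":-5,"wx":0,"wy":0,"wz":0,"jaw":0.7},{"tx":0,"ty":0,"tz":-9,"wx":0,"wy":0,"wz":0,"jaw":0.7},{"tx":0,"ty":0,"tz":-13,"wx":0,"wy":0,"wz":0,"jaw":0.7},{"tx":0,"ty":0,"tz":-16,"wx":0,"wy":0,"wz":0,"jaw":0.7},{"tx":0,"ty":0,"tz":-18,"wx":0,"wy":0,"wz":0,"jaw":0.7},{"tx":0,"ty":0,"tz":-18.5,"wx":0,"wy":0,"wz":0,"jaw":0.7}])

```text
time_s: 15.13
ee_pos: [0.468, -0.3951, 0.2239]
tool_rot: [2.528, 1.855, 0.004]
wrist_force: [0.6, 0.2, -2.5]
grip_width: 0.0476
```

```bash
python3 go.py .47 0.0 .22 175.3; python3 place.py R 140 60 12 35.1
```

```text
15.13 [ 0.468  -0.3951  0.2239] q [ 0.8   0.52 -0.24  1.67  0.14  0.97  0.21] F [ 0.6  0.2 -2.5] w 0.0476
t cm [ 37.75 -11.68   0.26] w deg [   0.17    0.37 -102.77]
15.13 [ 0.468  -0.3951  0.2239] q [ 0.8   0.52 -0.24  1.67  0.14  0.97  0.21] w 0.0476 goal [0.5013 0.1697 0.1576]
F plane x,y,n -0.8 0.2 -2.5 torque [-0.06 -0.11  0.04]
tip now X,y,h 59.4 -661.3 146.3 tilt -6.4
tail X,h 91.6 127.6
t cm [ 54.88 -13.82   6.47] w deg [ -15.81  -12.38 -101.88]
```

Request:
send_rows(motion=[{"tx":1,"ty":-0.3,"tz":0,"wx":0,"wy":0,"wz":-4,"jaw":0.7},{"tx":3,"ty":-1,"tz":0,"wx":0,"wy":0,"wz":-9,"jaw":0.7},{"tx":6,"ty":-1.8,"tz":0,"wx":0,"wy":0,"wz":-15,"jaw":0.7},{"tx":9,"ty":-2.8,"tz":0,"wx":0,"wy":0,"wz":-21,"jaw":0.7},{"tx":12,"ty":-3.7,"tz":0,"wx":0,"wy":0,"wz":-27,"jaw":0.7},{"tx":15,"ty":-4.6,"tz":0,"wx":0,"wy":0,"wz":-34,"jaw":0.7},{"tx":18,"ty":-5.6,"tz":0,"wx":0,"wy":0,"wz":-41,"jaw":0.7},{"tx":21,"ty":-6.5,"tz":0,"wx":0,"wy":0,"wz":-48,"jaw":0.7},{"tx":24,"ty":-7.4,"tz":0,"wx":0,"wy":0,"wz":-55,"jaw":0.7},{"tx":27,"ty":-8.4,"tz":0,"wx":0,"wy":0,"wz":-62,"jaw":0.7}])

```text
time_s: 15.97
ee_pos: [0.4679, -0.1108, 0.2217]
tool_rot: [1.204, 2.897, -0.002]
wrist_force: [0.4, -0.5, -1.5]
grip_width: 0.048
```

```bash
python3 go.py .48 0.06 .22 175.3
```

```text
15.97 [ 0.4679 -0.1108  0.2217] q [ 0.62  0.36 -0.58  1.98  0.26  0.87  0.69] F [ 0.4 -0.5 -1.5] w 0.048
t cm [11.25 12.9   0.13] w deg [ -0.05   0.24 -40.43]
```

Request:
send_rows(motion=[{"tx":2,"ty":2.3,"tz":0,"wx":0,"wy":0,"wz":-7,"jaw":0.7},{"tx":4,"ty":4.6,"tz":0,"wx":0,"wy":0,"wz":-14,"jaw":0.7},{"tx":6,"ty":7,"tz":0,"wx":0,"wy":0,"wz":-21,"jaw":0.7},{"tx":8,"ty":9.2,"tz":0,"wx":0,"wy":0.1,"wz":-28,"jaw":0.7},{"tx":10,"ty":11.5,"tz":0.1,"wx":0,"wy":0.2,"wz":-34,"jaw":0.7},{"tx":11,"ty":12.6,"tz":0.1,"wx":0,"wy":0.2,"wz":-38,"jaw":0.7},{"tx":11.2,"ty":12.9,"tz":0.1,"wx":0,"wy":0.2,"wz":-40.4,"jaw":0.7},{"tx":11.2,"ty":12.9,"tz":0.1,"wx":0,"wy":0.2,"wz":-40.4,"jaw":0.7}])

```text
time_s: 16.63
ee_pos: [0.4795, 0.0613, 0.2191]
tool_rot: [-0.122, -3.137, -0.0]
wrist_force: [0.6, -0.6, -2.4]
grip_width: 0.0479
```

```bash
python3 place.py R 140 50 12 35.1; python3 place.py R 138 30 12 35.1 | tail -1
```

```text
16.63 [0.4795 0.0613 0.2191] q [ 0.42  0.42 -0.78  1.97  0.37  0.9   0.94] w 0.0479 goal [0.5063 0.1693 0.1489]
F plane x,y,n -0.7 -0.6 -2.4 torque [ 0.02 -0.13 -0.03]
tip now X,y,h 138.2 -109.5 95.2 tilt 29.9
tail X,h -7.4 179.1
t cm [-1.85 10.98  7.02] w deg [  0.04 -17.93   0.19]
t cm [-2.67 10.98  8.85] w deg [  0.04 -17.93   0.19]
```

Request:
send_rows(motion=[{"tx":-0.3,"ty":2,"tz":0.5,"wx":0,"wy":-3,"wz":0,"jaw":0.7},{"tx":-0.7,"ty":4.5,"tz":1.5,"wx":0,"wy":-6,"wz":0,"jaw":0.7},{"tx":-1,"ty":7,"tz":2.5,"wx":0,"wy":-10,"wz":0.1,"jaw":0.7},{"tx":-1.3,"ty":9,"tz":4,"wx":0,"wy":-14,"wz":0.1,"jaw":0.7},{"tx":-1.6,"ty":10.5,"tz":5.2,"wx":0,"wy":-17,"wz":0.2,"jaw":0.7},{"tx":-1.8,"ty":11,"tz":6.4,"wx":0,"wy":-17.9,"wz":0.2,"jaw":0.7},{"tx":-2.2,"ty":11,"tz":7.6,"wx":0,"wy":-17.9,"wz":0.2,"jaw":0.7},{"tx":-2.6,"ty":11,"tz":8.6,"wx":0,"wy":-17.9,"wz":0.2,"jaw":0.7},{"tx":-2.6,"ty":11,"tz":8.8,"wx":0,"wy":-17.9,"wz":0.2,"jaw":0.7},{"tx":-2.6,"ty":11,"tz":8.8,"wx":0,"wy":-17.9,"wz":0.2,"jaw":0.7}])

```text
time_s: 17.47
ee_pos: [0.513, 0.1679, 0.1298]
tool_rot: [0.118, 2.831, -0.019]
wrist_force: [0.6, -0.0, -2.3]
grip_width: 0.0481
```

```bash
python3 place.py R 140 4.5 12 35.1;  python3 - <<'E'
from workcell import arm
import cv2,pickle
s=arm.get_state(); c=arm.capture("wrist"); pickle.dump((s,c),open("w7.pkl","wb"))
cv2.imwrite("pics/w7.png",cv2.cvtColor(c["img"],cv2.COLOR_RGB2BGR))
E
```

```text
17.47 [0.513  0.1679 0.1298] q [-0.09  0.5  -0.49  2.12  0.94  0.5   0.16] w 0.0481 goal [0.5289 0.1675 0.1094]
F plane x,y,n -0.7 0.0 -2.3 torque [ 0.04  0.24 -0.02]
tip now X,y,h 136.2 -1.0 29.8 tilt 12.2
tail X,h -28.0 65.2
t cm [-0.89  0.09  2.42] w deg [-0.05 -0.18 -0.09]
```

View pics/w7.png

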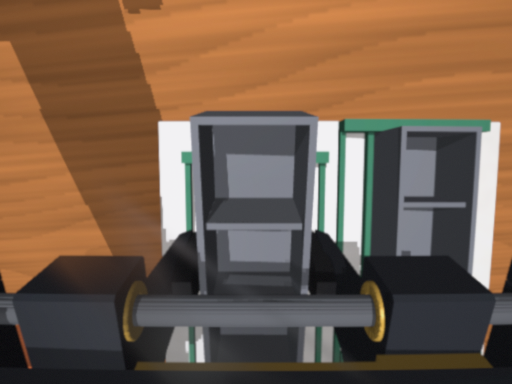

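Request:
send_rows(motion=[{"tx":-0.3,"ty":0.1,"tz":0.7,"wx":0,"wy":-0.2,"wz":-0.1,"jaw":0.7},{"tx":-0.6,"ty":0.1,"tz":1.5,"wx":0,"wy":-0.2,"wz":-0.1,"jaw":0.7},{"tx":-0.9,"ty":0.1,"tz":2.1,"wx":0,"wy":-0.2,"wz":-0.1,"jaw":0.7},{"tx":-0.9,"ty":0.1,"tz":2.4,"wx":0,"wy":-0.2,"wz":-0.1,"jaw":0.7},{"tx":-0.9,"ty":0.1,"tz":2.4,"wx":0,"wy":-0.2,"wz":-0.1,"jaw":0.7},{"tx":-0.9,"ty":0.1,"tz":2.4,"wx":0,"wy":-0.2,"wz":-0.1,"jaw":0.7}])

```text
time_s: 18.02
ee_pos: [0.5291, 0.1678, 0.1101]
tool_rot: [0.115, 2.827, -0.019]
wrist_force: [-0.2, -0.2, -2.4]
grip_width: 0.0476
```

```bash
python3 place.py R 160 3.5 12 35.1
```

```text
18.02 [0.5291 0.1678 0.1101] q [-0.11  0.55 -0.45  2.09  1.    0.47  0.12] w 0.0476 goal [0.5467 0.166  0.1185]
F plane x,y,n -1.3 -0.2 -1.9 torque [ 0.07  0.22 -0.09]
tip now X,y,h 140.6 0.4 5.1 tilt 11.9
tail X,h -23.8 39.9
t cm [-1.93 -0.04 -0.26] w deg [-0.02  0.05  0.01]
```

Request:
send_rows(motion=[{"tx":-0.5,"ty":0,"tz":-0.05,"wx":0,"wy":0,"wz":0,"jaw":0.7},{"tx":-1,"ty":0,"tz":-0.1,"wx":0,"wy":0,"wz":0,"jaw":0.7},{"tx":-1.4,"ty":0,"tz":-0.15,"wx":0,"wy":0,"wz":0,"jaw":0.7},{"tx":-1.7,"ty":0,"tz":-0.2,"wx":0,"wy":0,"wz":0,"jaw":0.7},{"tx":-1.8,"ty":0,"tz":-0.22,"wx":0,"wy":0,"wz":0,"jaw":0.7},{"tx":-1.8,"ty":0,"tz":-0.22,"wx":0,"wy":0,"wz":0,"jaw":0.7},{"tx":-1.8,"ty":0,"tz":-0.22,"wx":0,"wy":0,"wz":0,"jaw":0.7}])

```text
time_s: 18.6
ee_pos: [0.5455, 0.1664, 0.1178]
tool_rot: [0.115, 2.827, -0.019]
wrist_force: [0.4, -0.2, -1.2]
grip_width: 0.048
```

```bash
python3 place.py R 171 2 12 35.1
```

```text
18.6 [0.5455 0.1664 0.1178] q [-0.08  0.55 -0.48  2.05  0.96  0.5   0.19] w 0.048 goal [0.5569 0.1652 0.1227]
F plane x,y,n -0.2 -0.2 -1.3 torque [ 0.04  0.28 -0.06]
tip now X,y,h 158.6 0.3 3.5 tilt 12.0
tail X,h -5.7 38.3
t cm [-1.25 -0.03 -0.11] w deg [-0.02  0.05  0.  ]
```

Request:
send_rows(motion=[{"tx":-0.1,"ty":0,"tz":-0.02,"wx":0,"wy":0,"wz":0,"jaw":0.7},{"tx":-0.15,"ty":0,"tz":-0.02,"wx":0,"wy":0,"wz":0,"jaw":0.7},{"tx":-0.15,"ty":0,"tz":-0.02,"wx":0,"wy":0,"wz":0,"jaw":0.7}])

```text
time_s: 18.85
ee_pos: [0.5468, 0.1664, 0.1184]
tool_rot: [0.115, 2.827, -0.019]
wrist_force: [0.8, -0.7, -1.7]
grip_width: 0.0477
```

```bash
python3 place.py R 171 2 12 35.1
```

```text
18.85 [0.5468 0.1664 0.1184] q [-0.08  0.55 -0.48  2.05  0.96  0.5   0.19] w 0.0477 goal [0.5569 0.1652 0.1227]
F plane x,y,n -0.1 -0.6 -1.9 torque [ 0.04  0.25 -0.02]
tip now X,y,h 160.1 0.4 3.4 tilt 11.9
tail X,h -4.2 38.2
t cm [-1.09 -0.04 -0.09] w deg [-0.02  0.05  0.01]
```

Request:
send_rows(motion=[{"tx":-0.1,"ty":0,"tz":-0.02,"wx":0,"wy":0,"wz":0,"jaw":0.7},{"tx":-0.15,"ty":0,"tz":-0.02,"wx":0,"wy":0,"wz":0,"jaw":0.7},{"tx":-0.15,"ty":0,"tz":-0.02,"wx":0,"wy":0,"wz":0,"jaw":0.7}])

```text
time_s: 19.1
ee_pos: [0.5476, 0.1663, 0.1188]
tool_rot: [0.115, 2.828, -0.019]
wrist_force: [-2.6, 0.4, -1.6]
grip_width: 0.0476
```

```bash
python3 place.py R 171 2 12 35.1
```

```text
19.1 [0.5476 0.1663 0.1188] q [-0.07  0.56 -0.48  2.05  0.95  0.5   0.2 ] w 0.0476 goal [0.5569 0.1652 0.1227]
F plane x,y,n -3.1 0.2 -0.1 torque [ 0.09  0.71 -0.  ]
tip now X,y,h 160.9 0.4 3.3 tilt 12.0
tail X,h -3.4 38.2
t cm [-1.01 -0.04 -0.08] w deg [-0.03 -0.01  0.03]
```

Request:
send_rows(motion=[{"tx":-0.1,"ty":0,"tz":-0.02,"wx":0,"wy":0,"wz":0,"jaw":0.7},{"tx":-0.15,"ty":0,"tz":-0.02,"wx":0,"wy":0,"wz":0,"jaw":0.7},{"tx":-0.15,"ty":0,"tz":-0.02,"wx":0,"wy":0,"wz":0,"jaw":0.7}])

```text
time_s: 19.35
ee_pos: [0.5484, 0.1662, 0.1191]
tool_rot: [0.114, 2.829, -0.019]
wrist_force: [-3.5, -0.1, -1.2]
grip_width: 0.0481
```

```bash
python3 place.py R 171 2 12 35.1
```

```text
19.35 [0.5484 0.1662 0.1191] q [-0.07  0.56 -0.48  2.05  0.95  0.5   0.21] w 0.0481 goal [0.5569 0.1652 0.1227]
F plane x,y,n -3.7 -0.4 0.7 torque [ 0.05  1.02 -0.02]
tip now X,y,h 161.7 0.4 3.1 tilt 12.1
tail X,h -2.6 38.2
t cm [-0.93 -0.03 -0.08] w deg [-0.04 -0.06  0.04]
```

Request:
send_rows(motion=[{"tx":-0.2,"ty":0,"tz":-0.03,"wx":0,"wy":0,"wz":0,"jaw":0.7},{"tx":-0.4,"ty":0,"tz":-0.06,"wx":0,"wy":0,"wz":0,"jaw":0.7},{"tx":-0.6,"ty":0,"tz":-0.08,"wx":0,"wy":0,"wz":0,"jaw":0.7},{"tx":-0.7,"ty":0,"tz":-0.1,"wx":0,"wy":0,"wz":0,"jaw":0.7},{"tx":-0.7,"ty":0,"tz":-0.1,"wx":0,"wy":0,"wz":0,"jaw":0.7},{"tx":-0.7,"ty":0,"tz":-0.1,"wx":0,"wy":0,"wz":0,"jaw":0.7}])

```text
time_s: 19.85
ee_pos: [0.5543, 0.1657, 0.122]
tool_rot: [0.114, 2.83, -0.019]
wrist_force: [-6.6, 0.2, -2.1]
grip_width: 0.0479
```

```bash
python3 place.py R 168.3 2.2 12 35.1; for t in 8 4 0; do python3 place.py R 168.3 2.2 $t 35.1|tail -1; done
```

```text
19.85 [0.5543 0.1657 0.122 ] q [-0.06  0.56 -0.49  2.03  0.94  0.52  0.23] w 0.0479 goal [0.5545 0.1654 0.1215]
F plane x,y,n -6.7 -0.3 1.5 torque [ 0.07  1.28 -0.06]
tip now X,y,h 168.2 0.4 2.5 tilt 12.1
tail X,h 4.0 37.8
t cm [-0.01 -0.03  0.05] w deg [-0.05 -0.12  0.05]
t cm [ 0.21 -0.03  0.74] w deg [-0.05 -4.12  0.05]
t cm [ 0.38 -0.03  1.45] w deg [-0.04 -8.12  0.05]
t cm [ 0.5  -0.03  2.17] w deg [ -0.04 -12.12   0.06]
```

Request:
send_rows(motion=[{"tx":0,"ty":0,"tz":0.18,"wx":0,"wy":-1,"wz":0,"jaw":0.7},{"tx":0.05,"ty":0,"tz":0.36,"wx":0,"wy":-2,"wz":0,"jaw":0.7},{"tx":0.1,"ty":0,"tz":0.54,"wx":0,"wy":-3,"wz":0,"jaw":0.7},{"tx":0.14,"ty":0,"tz":0.72,"wx":0,"wy":-4,"wz":0,"jaw":0.7},{"tx":0.18,"ty":0,"tz":0.9,"wx":0,"wy":-5,"wz":0,"jaw":0.7},{"tx":0.22,"ty":0,"tz":1.08,"wx":0,"wy":-6,"wz":0,"jaw":0.7},{"tx":0.26,"ty":0,"tz":1.26,"wx":0,"wy":-7,"wz":0,"jaw":0.7},{"tx":0.3,"ty":0,"tz":1.44,"wx":0,"wy":-8,"wz":0,"jaw":0.7},{"tx":0.3,"ty":0,"tz":1.44,"wx":0,"wy":-8,"wz":0,"jaw":0.7}])

```text
time_s: 20.6
ee_pos: [0.5546, 0.1657, 0.1065]
tool_rot: [0.107, 2.692, -0.026]
wrist_force: [-4.6, -0.9, -2.8]
grip_width: 0.0477
```

```bash
python3 place.py R 168.3 2.2 0 35.1
```

```text
20.6 [0.5546 0.1657 0.1065] q [-0.26  0.55 -0.28  2.13  1.37  0.38 -0.26] w 0.0477 goal [0.556  0.1652 0.0998]
F plane x,y,n -5.3 -1.3 -0.2 torque [-0.14  1.38 -0.07]
tip now X,y,h 167.6 0.6 1.6 tilt 4.2
tail X,h 0.0 13.9
t cm [ 0.16 -0.04  0.66] w deg [-0.02 -4.18  0.12]
```

Request:
send_rows(motion=[{"tx":0,"ty":0,"tz":0.17,"wx":0,"wy":-1,"wz":0,"jaw":0.7},{"tx":0.04,"ty":0,"tz":0.34,"wx":0,"wy":-2,"wz":0,"jaw":0.7},{"tx":0.08,"ty":0,"tz":0.51,"wx":0,"wy":-3,"wz":0.1,"jaw":0.7},{"tx":0.12,"ty":0,"tz":0.66,"wx":0,"wy":-4,"wz":0.1,"jaw":0.7},{"tx":0.12,"ty":0,"tz":0.68,"wx":0,"wy":-4.2,"wz":0.1,"jaw":0.7},{"tx":0.12,"ty":0,"tz":0.68,"wx":0,"wy":-4.2,"wz":0.1,"jaw":0.7}])

```text
time_s: 21.1
ee_pos: [0.5557, 0.1658, 0.0991]
tool_rot: [0.105, 2.621, -0.028]
wrist_force: [-5.5, -0.8, -4.3]
grip_width: 0.0479
```

```bash
python3 place.py R 168.3 1.6 0 35.1
```

```text
21.1 [0.5557 0.1658 0.0991] q [-0.31  0.56 -0.26  2.18  1.68  0.41 -0.59] w 0.0479 goal [0.5563 0.1652 0.0993]
F plane x,y,n -6.8 -1.2 -1.0 torque [-0.11  1.41 -0.11]
tip now X,y,h 167.6 0.6 1.7 tilt 0.1
tail X,h -0.4 1.9
t cm [-0.07 -0.05  0.02] w deg [ 0.02 -0.09  0.05]
```

Request:
send_rows(motion=[{"tx":0,"ty":0,"tz":0.08,"wx":0,"wy":0,"wz":0,"jaw":0.7},{"tx":0,"ty":0,"tz":0.15,"wx":0,"wy":0,"wz":0,"jaw":0.7},{"tx":0,"ty":0,"tz":0.15,"wx":0,"wy":0,"wz":0,"jaw":0.7}])

```text
time_s: 21.35
ee_pos: [0.5562, 0.166, 0.0976]
tool_rot: [0.105, 2.622, -0.027]
wrist_force: [-5.0, -1.0, -2.3]
grip_width: 0.0478
```

```bash
python3 place.py R 168.3 1.6 0 35.1
```

```text
21.35 [0.5562 0.166  0.0976] q [-0.3   0.57 -0.26  2.18  1.68  0.41 -0.6 ] w 0.0478 goal [0.5563 0.1652 0.0993]
F plane x,y,n -5.4 -1.4 0.4 torque [-0.11  1.3  -0.05]
tip now X,y,h 167.2 1.0 -0.1 tilt 0.1
tail X,h -0.8 0.4
t cm [-0.1  -0.08 -0.14] w deg [ 0.07 -0.15  0.06]
```

Request:
send_rows(motion=[{"tx":-0.05,"ty":-0.05,"tz":0.1,"wx":0,"wy":0,"wz":0,"jaw":0.7},{"tx":-0.05,"ty":-0.05,"tz":0.15,"wx":0,"wy":0,"wz":0,"jaw":0.7},{"tx":-0.05,"ty":-0.05,"tz":0.15,"wx":0,"wy":0,"wz":0,"jaw":0.7}])

```text
time_s: 21.6
ee_pos: [0.5571, 0.1659, 0.0966]
tool_rot: [0.104, 2.622, -0.026]
wrist_force: [-8.1, 0.1, 2.8]
grip_width: 0.0477
```

```bash
python3 place.py R 168.3 1.6 0 35.1;  python3 - <<'E'
from workcell import arm
import cv2,pickle
s=arm.get_state(); c=arm.capture("wrist"); pickle.dump((s,c),open("w8.pkl","wb"))
cv2.imwrite("pics/w8.png",cv2.cvtColor(c["img"],cv2.COLOR_RGB2BGR))
E
```

```text
21.6 [0.5571 0.1659 0.0966] q [-0.3   0.57 -0.26  2.17  1.69  0.41 -0.6 ] w 0.0477 goal [0.5563 0.1652 0.0993]
F plane x,y,n -5.6 -0.5 6.5 torque [-0.3   1.44 -0.03]
tip now X,y,h 167.4 1.0 -1.4 tilt 0.2
tail X,h -0.6 -0.9
t cm [-0.07 -0.08 -0.27] w deg [ 0.14 -0.18  0.08]
```

View pics/w8.png

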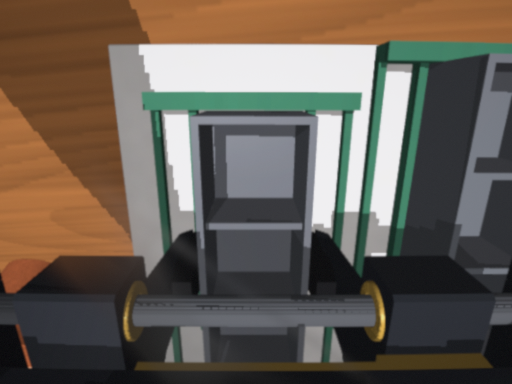

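Request:
send_rows(motion=[{"tx":0,"ty":0,"tz":0,"wx":0,"wy":0,"wz":0,"jaw":0.2},{"tx":0,"ty":0,"tz":0,"wx":0,"wy":0,"wz":0,"jaw":0.2},{"tx":0,"ty":0,"tz":0,"wx":0,"wy":0,"wz":0,"jaw":0.2},{"tx":0,"ty":0,"tz":0,"wx":0,"wy":0,"wz":0,"jaw":0.2},{"tx":0,"ty":0,"tz":-1,"wx":0,"wy":0,"wz":0,"jaw":0.2},{"tx":0,"ty":0,"tz":-3,"wx":0,"wy":0,"wz":0,"jaw":0.2},{"tx":0,"ty":0,"tz":-6,"wx":0,"wy":0,"wz":0,"jaw":0.1},{"tx":0,"ty":0,"tz":-10,"wx":0,"wy":0,"wz":0,"jaw":0.1},{"tx":0,"ty":0,"tz":-14,"wx":0,"wy":0,"wz":0,"jaw":0.1},{"tx":0,"ty":0,"tz":-14,"wx":0,"wy":0,"wz":0,"jaw":0.1}])

```text
time_s: 22.48
ee_pos: [0.4876, 0.1735, 0.224]
tool_rot: [0.104, 2.616, -0.019]
wrist_force: [0.1, -0.3, 0.3]
grip_width: 0.079
```

```bash
python3 go.py .587 .213 .28 175
```

```text
22.48 [0.4876 0.1735 0.224 ] q [-0.3   0.23 -0.36  2.25  1.04  0.47 -0.04] F [ 0.1 -0.3  0.3] w 0.079
t cm [-11.1    4.75  -0.02] w deg [ 0.51 29.99  0.44]
```

Back to the first viewing pose for a check.

Request:
send_rows(motion=[{"tx":0,"ty":0,"tz":-3,"wx":0,"wy":5,"wz":0,"jaw":0},{"tx":-2,"ty":1,"tz":-3.5,"wx":0,"wy":11,"wz":0,"jaw":0},{"tx":-5,"ty":2.5,"tz":-3,"wx":0.2,"wy":17,"wz":0.2,"jaw":0},{"tx":-8,"ty":4,"tz":-2,"wx":0.4,"wy":23,"wz":0.3,"jaw":0},{"tx":-10,"ty":4.7,"tz":-1,"wx":0.5,"wy":28,"wz":0.4,"jaw":0},{"tx":-11,"ty":4.7,"tz":-0.5,"wx":0.5,"wy":30,"wz":0.4,"jaw":0},{"tx":-11,"ty":4.7,"tz":-0.5,"wx":0.5,"wy":30,"wz":0.4,"jaw":0},{"tx":-11,"ty":4.7,"tz":-0.5,"wx":0.5,"wy":30,"wz":0.4,"jaw":0}])

```text
time_s: 23.15
ee_pos: [0.5857, 0.2111, 0.2817]
tool_rot: [-0.143, -3.138, 0.002]
wrist_force: [-1.3, -1.1, -0.4]
grip_width: 0.0878
```

```bash
python3 - <<'E'
from workcell import arm
import cv2,pickle
s=arm.get_state(); c=arm.capture("wrist"); pickle.dump((s,c),open("w9.pkl","wb")); print(s["ee_pos"])
cv2.imwrite("pics/w9.png",cv2.cvtColor(cv2.resize(c["img"][60:290,135:385],None,fx=3.1,fy=2.6,interpolation=cv2.INTER_CUBIC),cv2.COLOR_RGB2BGR))
E
```

```text
[0.58570441 0.21108244 0.28173874]
```

View pics/w9.png

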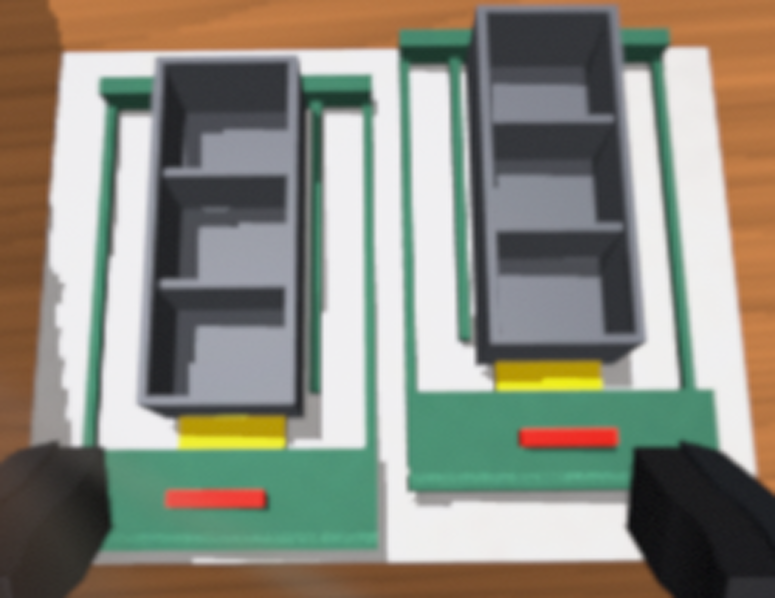

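```bash
python3 - <<'E'
from h import *
c0,n,x,y=pickle.load(open("plane.pkl","rb"))
def red(c,s):
    hsv=cv2.cvtColor(c["img"],cv2.COLOR_RGB2HSV)
    r=(((hsv[...,0]<6)|(hsv[...,0]>174))&(hsv[...,1]>180)&(hsv[...,2]>150)).astype(np.uint8); r[:200]=0;r[262:]=0;r[:,:175]=0;r[:,335:]=0
    k,l,st,ce=cv2.connectedComponentsWithStats(r); out=[]
    for i in range(1,k):
        if st[i,4]>15:
            q=onplane(c,[ce[i]],c0+.028*n,n,s)[0]-c0; out.append((round(q@y*1e3,1),round(q@x*1e3,1)))
    return sorted(out)
for f in ("w1","w9"):
    s,c=pickle.load(open(f+".pkl","rb")); print(f,"markers(y,x)",red(c,s))
s,c=pickle.load(open("w9.pkl","rb")); P=cloud(c,s)-c0; H=P@n*1e3; X=P@x*1e3; Y=P@y*1e3
hsv=cv2.cvtColor(c["img"],cv2.COLOR_RGB2HSV)
# lip fronts
for nm,yy,st in (("R",-51.7,-68),("L",57.5,-89.4)):
    fl=(abs(Y-yy)>30)&(abs(Y-yy)<40)&(abs(X)<60)&(hsv[...,1]<40)&(hsv[...,2]>150)
    b=np.median(H[fl]); print(nm,"floor h nearby",b.round(2))
    m=(H>39)&(H<50)&(abs(Y-yy)<34)&(X>st-15)&(X<st+150)
    A=np.c_[X[m],Y[m],np.ones(m.sum())]; co=np.linalg.lstsq(A,H[m],rcond=None)[0]
    print(" rim n",m.sum(),"slope x,y rad",co[:2].round(3),"h med",np.median(H[m]).round(1))
    r=cv2.minAreaRect(np.c_[X[m],Y[m]].astype(np.float32)); print(" rect",r, "centre x rel stop",r[0][0]-st,"y",r[0][1]-yy)
    d=(hsv[...,1]<110)&(hsv[...,2]<200)
E
```

```text
w1 markers(y,x) [(np.float64(-46.8), np.float64(101.3)), (np.float64(57.9), np.float64(80.1))]
w9 markers(y,x) [(np.float64(-47.6), np.float64(105.1)), (np.float64(59.1), np.float64(83.6))]
R floor h nearby -0.05
 rim n 1411 slope x,y rad [0.004 0.007] h med 43.8
 rect ((2.5325927734375, -50.753196716308594), (141.2183380126953, 48.46055603027344), 0.10798458009958267) centre x rel stop 70.5325927734375 y 0.9468032836914091
L floor h nearby 0.07
 rim n 1468 slope x,y rad [ 0.001 -0.006] h med 43.8
 rect ((-19.319801330566406, 57.834503173828125), (49.01992416381836, 142.39109802246094), 89.68379974365234) centre x rel stop 70.0801986694336 y 0.334503173828125
```

```bash
python3 - <<'E'
from workcell import arm
s=arm.get_state(); print(s["time_s"],s["wrist_force"].round(1),s["joint_vel"].round(3)); print(arm.close_job())
E
```

```text
23.2 [-0.4 -0.7  0.5] [-0.019 -0.049 -0.02   0.048 -0.008 -0.005  0.004]
the job is handed in; nothing more can be done
None
```

Both strips are loaded and I handed the job in at 23.2 s; no verdict was reported. For each strip, I put the tab under the lip at a 12° tilt and felt the buffer. I then pushed it about 7 mm on, laid the plain end down behind the tail stop and let go. The nearer strip is in the left pocket and the other is in the right.

Last check, from the wrist camera after letting go:

| Pocket | Top rim above floor | Tilt to floor | Off pocket centre line | Box centre above tail stop (70 mm when seated) | Red marker moved up the slope |
|---|---|---|---|---|---|
| Left | 43.8 mm | under 0.01 rad | 0.3 mm | 70.1 mm | 3.5 mm |
| Right | 43.8 mm | under 0.01 rad | 0.9 mm | 70.5 mm | 3.8 mm |

- **Small disagreements:** The buffers were felt about 2–3 mm sooner than the camera measurements said. The camera also put stop-to-lip at about 157 mm instead of 154. I went by the felt contact.
- **Not checked at the end:** I planned the moves clear of the pot, onion and trowel, and the force readings showed no unexpected contact. I did not measure where those three stood afterwards.

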